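# Raise the enclosure sash to its index and draw the bottle tray forward

### The arm

A 7-joint arm with a two-finger parallel gripper is mounted at the origin on the work surface. World frame = base frame: x ahead of the robot, y to its left, z up, the work surface at z = 0. Lengths are in m, angles in rad, forces in N, time in s.
With the tool pointing down it reaches from about 0.425 to 0.875 m from the base axis. Payload 4.7 kg.
Tool frame: the origin (TCP) lies midway between the tips of the shut fingers; the grasp point (between the pads) lies 19 mm behind it; z points along the fingers, x is the direction in which the jaws open and shut, and the axes are right-handed (so a half turn about z gives the same grasp; the last joint's range is limited). The gripper opens to 87 mm and grips with 3 to 60 N. Pads are 19 mm wide; open, the fingers measure 117 mm over their backs; the gripper's body (75 mm by 190 mm) begins 51 mm behind the grasp point.
Start: joints at [1.317, 0.321, -0.07, 1.45, 0.023, 1.371, -0.057], TCP at [0.172, -0.627, 0.223] pointing down, gripper open.
Joint ranges: [-2.86, 2.86], [-0.3, 2.09], [-1.38, 1.24], [0.06, 2.45], [-1.56, 4.7], [0.09, 2.05], [-2.69, 2.69]. Speed limits (rad/s): [2.57, 2.57, 3.14, 3.14, 3.14, 3.14, 3.14].

### API

Orientations are given as a rotation vector (axis times angle).
In Python, from bench import get_state, eyes, ticket gives the robot as it stands.
- The arm moves only by the tool carry_out, never from a script. Its argument "motion" is a list of rows, each a list of 2 entries, a list of its own where there are three numbers: the shift along the world's x, y, z in m, then the turn about the world's z in rad. A call has 1 to 20 rows; each row is the pose to reach, as a shift and turn from the pose commanded when the call began; what a row does not reach only later rows make up. A row lasts 1/10 s, in which the tool goes at most 50 mm and 8.59 degrees, less where a joint would pass 70% of its speed; a pose out of reach is approached as far as the arm can. A call with a gripper value outside its range is refused whole. "grip" is the gripper command: -1 is fully open, 1 is shut, values between are in proportion, set as the call begins (left out, the last holds). The fingers move at their own pace and stop on an object; "squeeze" is the grip in N (left out, the last holds). Time passes only in rows, so rows that repeat a pose let the fingers close. It gives the time, the measured TCP pose, the force and the opening at its end, in the units of the state.
- get_state(): the state, without advancing time (a new reading comes with each control period).
- eyes.get_image(name): name is "scene" or "top" or "wrist"; returns a dict with "pixels" (384x512x3 uint8, blue, green, red), "mtx" (3x3 intrinsics, pixels), "dist_coeffs" ([k1, k2, p1, p2, k3] as OpenCV has them; the pictures are not rectified), "extrinsics" (4x4, takes a point from camera to world coordinates). Camera axes: x right, y down, z forward; pixel columns grow to the right and rows downward; lengths in m; the calibration is good to about 2 mm. A picture is of the moment at which its call begins. There is no depth.
- ticket.close_job(): hands the job in, once; it reports no verdict.
The state is a dict: "time": time; "joint_positions": joint angles; "qd": joint speeds; "joint_torque": joint torques, N m; "position": TCP position; "tool_rot": TCP orientation; "ft_force": force on the tool from outside, world axes, zero at the start; "torque": the same for the moment, N m; "grip_width": opening from 0.0 (shut) to 1.0 (fully open).
Only numpy, scipy, OpenCV 4.12 (cv2) and the standard library are available. Lean on these libraries where they do the work, as an engineer would, in place of code of your own. Each camera call takes 0.05 s, during which the arm holds its last target. There are 200 camera calls.

### The job

Raise the sash of the ventilated enclosure until the underside of the lip along its bottom edge is level with the top of the height index clipped to the left jamb. Then, with the tray puller and not with the fingers, reach in under the sash, hook the blade over the tray's front wall and draw the tray forward until that wall rests against the raised sill of the enclosure floor, both bottles still standing in it. Unhook the puller and set it down on its underside again on the bench in front of the enclosure; leave the sash at its index and everything else where it stands.

Things in the scene. Friction and masses are not known exactly. Their poses are not given: they have to be found in the camera images.
- hood: clear acrylic enclosure, fixed, 280 deep (x) x 520 wide (y) x 460 high, roofed, open in front under the sash. Origin: centre of its underside; +x from the open front to the back, z up. Floor 15 mm above the bench, with a raised sill 9 mm high at its front, x = -140 to -128. Aluminium jambs at y = +-250 (20 wide, x = -148 to -114, 515 high). Depth cameras read its clear panels, not behind them
- sash (a joint): height of the sliding sash in m: 0 fully down (underside of its lip 45 mm above the bench), to 0.225 fully up. It hangs on cords with a counterweight bar behind the enclosure and stays where it is left; moving it up or down takes about 3 to 6 N
- sash_lip (a point): middle of the front edge of the sash's lip, at the level of the lip's underside: a straight aluminium ledge along the bottom of the sash, 400 long (y), standing 33 mm out towards the robot from the sash's bottom rail, 10 mm thick at its round nose, underside flat and level; clear space under it to push it up from below. Axes as the enclosure
- mark_top (a point): front end of the height index, a small steel tab (16 wide, 30 long, 4 thick) that stands level out of the left jamb (y = +250 mm of the enclosure); this point lies on its top face, which is the level to set the lip's underside to
- puller_grip (a point): tray puller, 120 g, standing on its underside on the bench: this point is at the middle of its wooden grip (115 long x, 24 wide y, 34 high), 20 mm above the grip's underside. +x points from the grip to the blade, z up. A thin tube (8 mm, axis 30 mm above the underside) runs forward from the grip to the blade; it can be held anywhere along the grip
- puller_blade (a point): bottom edge of the puller's down-turned blade, 220 mm ahead of the grip's middle and level with the grip's underside: a plate 5 thick (x), 40 wide (y), reaching from the tube 26 mm down below the tube's underside
- tray_front (a point): top edge of the front wall of the open steel tray (140 x 180 wide x 45 high, walls and floor 4 thick, about 0.65 kg with its bottles), at the middle of the wall's outer face, 60 mm above the bench. Axes as the tray: +x points to the tray's back. Behind this wall 45 mm of the tray is empty; the tray slides on the enclosure's floor
- bottle_a: amber glass bottle, 48 diameter, 100 high, standing in the middle of the tray, left; origin at its underside, z up its axis
- bottle_b: amber glass bottle like the other, in the tray, right; origin at its underside, z up its axis
- jar: white jar, 52 diameter, 75 high, standing in the enclosure left of the tray; bystander; origin at its underside
- beaker: glass beaker, 54 diameter, 70 high, standing in the enclosure right of the tray; bystander; origin at its underside
- slide_box: grey slide box 170 x 85 x 32 lying on the bench to one side in front of the robot, the puller on the other side; bystander; origin at its underside
- flask: conical flask, 84 diameter, 122 high, on the bench to the left; bystander; origin at its underside
- wash_bottle: white bottle, 68 diameter, 150 high, on the bench to the right; bystander; origin at its underside
- timer: white timer 70 x 55 x 22 lying on the bench to the left; bystander; origin at its underside

How it is judged:
By the outcome, as a careful person would: the job done as asked, in the order asked, and still so for the second after the job is handed in, with the robot touching nothing.
It also fails if it takes over 72 s, if anything falls off the work surface, if the arm or the gripper's body presses on something with over 40 N, if the wrist force passes 120 N, or if a joint passes its speed limit or range.

## Working session

There is one attempt and no reset: what is moved stays moved. The work goes in short steps, Python scripts to look and compute and a tool call to move; the robot and the scene stay as the last step left them, time stands still between calls to the robot, and variables do not carry over. Pictures are saved under pics/ and viewed, about 8 in all and at most 12, crops included, and the job is handed in when it is done.

Besides the shell and the picture viewer there is one more tool, called after ">>>" by a JSON object that holds its "method" and its "body". carry_out: Moves the arm, as the interface text tells. Its arguments: {"type":"object","properties":{"motion":{"type":"array","items":{"type":"array"}},"grip":{"type":"number"},"squeeze":{"type":"number"}},"required":["motion"]}

```bash
ls; mkdir -p pics
cat > h.py <<'E'
import numpy as np, cv2
from bench import get_state, eyes, ticket
def shot(n,f=None):
    d=eyes.get_image(n)
    if f: cv2.imwrite('pics/'+f,d['pixels'])
    np.savez('/tmp/'+n+'.npz',**{k:np.array(v) for k,v in d.items()})
    return d
def load(n): return dict(np.load('/tmp/'+n+'.npz'))
def ray(d,uv):
    p=cv2.undistortPoints(np.array([[uv]],float),d['mtx'],d['dist_coeffs'])[0,0]
    E=d['extrinsics']; r=E[:3,:3]@np.array([p[0],p[1],1.]); return E[:3,3],r/np.linalg.norm(r)
def onplane(d,uv,z,ax=2):
    o,r=ray(d,uv); return o+r*(z-o[ax])/r[ax]
def tri(d1,u1,d2,u2):
    o1,r1=ray(d1,u1);o2,r2=ray(d2,u2)
    t=np.linalg.lstsq(np.c_[r1,-r2],o2-o1,rcond=None)[0]
    a,b=o1+t[0]*r1,o2+t[1]*r2; return (a+b)/2,np.linalg.norm(a-b)
def proj(d,P):
    E=np.linalg.inv(d['extrinsics']); 
    return cv2.projectPoints(np.array(P,float).reshape(-1,3),cv2.Rodrigues(E[:3,:3])[0],E[:3,3],d['mtx'],d['dist_coeffs'])[0][:,0]
E
python3 - <<'E'
from h import *
for n in('scene','top'):
    d=shot(n,n+'0.png'); print(n,np.round(d['extrinsics'],3).tolist(),d['mtx'][0][0])
d=shot('wrist')
s=get_state();print(s)
E
```

```text
pics
scene [[0.999, -0.03, 0.012, 0.541], [-0.032, -0.954, 0.299, -0.35], [0.003, -0.299, -0.954, 1.318], [0.0, 0.0, 0.0, 1.0]] 377.6342683245461
top [[-0.025, -0.994, 0.108, 0.451], [-1.0, 0.024, -0.01, 0.012], [0.007, -0.109, -0.994, 1.324], [0.0, 0.0, 0.0, 1.0]] 396.9213826368556
{'time': 0.15, 'joint_positions': array([ 1.3171581 ,  0.32166094, -0.07004841,  1.45139136,  0.02257341,
        1.37077768, -0.05691563]), 'qd': array([ 1.30128623e-03, -2.22540890e-03,  6.07711978e-04, -3.39969992e-03,
        8.05824342e-04,  2.84656374e-04,  6.51383656e-06]), 'joint_torque': array([ 6.01763022e-04, -4.91798544e+01, -4.04336387e-01, -3.12873995e+01,
       -6.39688969e-02,  4.05501702e-02,  9.96529639e-05]), 'position': array([ 0.17179278, -0.62646228,  0.22170883]), 'tool_rot': array([-2.49737624e+00,  1.90461030e+00,  1.87750627e-03]), 'ft_force': array([ 0.554049  , -0.54089756, -0.64199192]), 'torque': array([-0.02273828, -0.00459147,  0.0270434 ]), 'grip_width': 0.9977641551270281}
```

View pics/scene0.png

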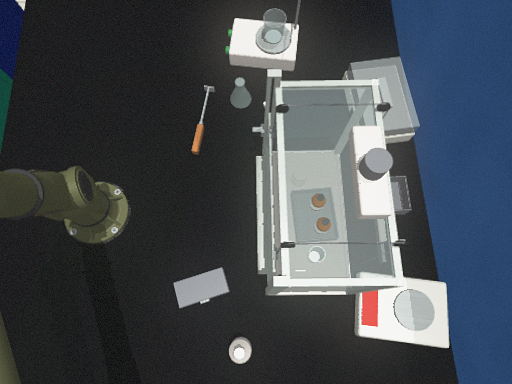

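View pics/top0.png

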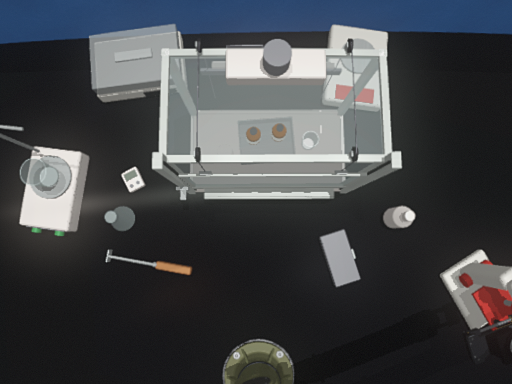

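The scene view shows the hood (rows 80–290, columns 265–400), the puller at (200,120), the lip bar at column 262 and the index tab near (258,129). The top view shows the lip at row 195, the tab at (183,192), and the puller running from (108,256) to (190,270). I'll zoom in next.

Run:
```python
from h import *
s=load('scene')['pixels'];t=load('top')['pixels']
a=cv2.resize(s[80:300,180:350],None,fx=2.7,fy=2.7,interpolation=cv2.INTER_CUBIC)
b=cv2.resize(t[100:290,95:415],None,fx=2.5,fy=2.5,interpolation=cv2.INTER_CUBIC)
cv2.imwrite('pics/a.png',a);cv2.imwrite('pics/b.png',b)
```

```text
(no output)
```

View pics/a.png

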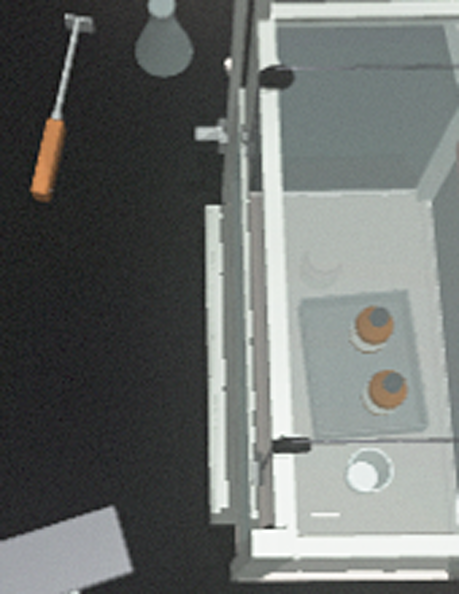

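View pics/b.png

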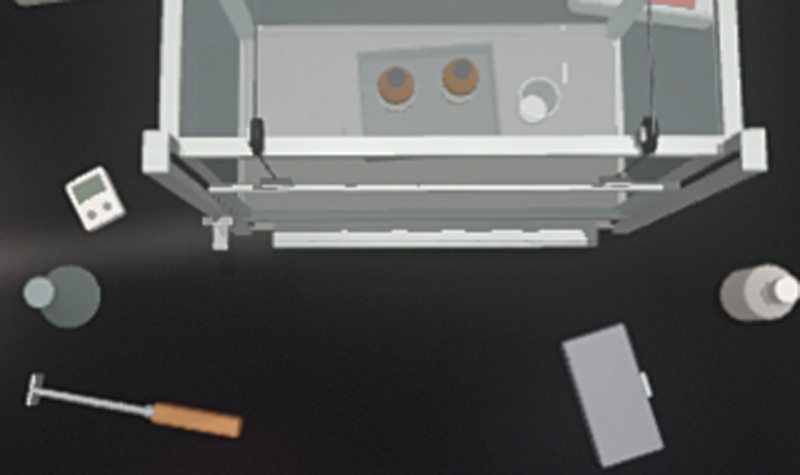

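Run:
```python
from h import *
S=load('scene');T=load('top')
A=lambda x,y:(180+(x+.5)/2.7-.5,80+(y+.5)/2.7-.5)
B=lambda x,y:(95+(x+.5)/2.5-.5,100+(y+.5)/2.5-.5)
f=lambda *a:print(a[0],*[np.round(v,4) for v in a[1:]])
f('tab',*tri(S,A(196,134),T,B(220,248)))
f('lipL',*tri(S,A(206,206),T,B(274,246)))
f('lipR',*tri(S,A(212,520),T,B(597,245)))
f('lipL z.05',onplane(T,B(274,246),.05)); f('lipR',onplane(T,B(597,245),.05))
f('jambs top front', onplane(T,B(143,172),.515),onplane(T,B(767,170),.515))
f('floor corners? back L,R',onplane(T,B(247,25),.015),onplane(T,B(620,25),.015))
f('trayback L,R',onplane(T,B(359,53),.06),onplane(T,B(491,44),.06))
f('trayS nearL nearR farL farR',*[onplane(S,A(*p),.06) for p in((301,302),(315,430),(407,292),(425,432))])
f('traybackTri',*tri(S,A(407,292),T,B(359,53)))
f('traybackTriR',*tri(S,A(425,432),T,B(491,44)))
f('bottle tops S',onplane(S,A(379,317),.12),onplane(S,A(393,382),.12));f('bottle tops T',onplane(T,B(396,76),.12),onplane(T,B(461,68),.12))
f('grip ends T',onplane(T,B(240,425),.025),onplane(T,B(152,411),.025)); f('grip ends S',onplane(S,A(41,197),.03),onplane(S,A(55,120),.03))
f('blade T',onplane(T,B(34,389),.03),'S',onplane(S,A(79,20),.03))
f('box',*[onplane(T,B(*p),.032) for p in((563,343),(624,324),(663,448),(603,467))])
# colour mask grip
for n,d in(('S',S),('T',T)):
    h=cv2.cvtColor(d['pixels'],cv2.COLOR_BGR2HSV); m=cv2.inRange(h,(5,110,90),(20,255,255))
    for c in cv2.findContours(m,0,2)[0]:
        if cv2.contourArea(c)>60: r=cv2.minAreaRect(c); f(n,r[0],r[1],r[2],onplane(d,r[0],.025),[np.round(onplane(d,p,.034),3).tolist() for p in cv2.boxPoints(r)])
```

```text
tab [0.5599 0.2044 0.2094] 0.0011
lipL [0.5714 0.1559 0.1017] 0.0012
lipR [ 0.563  -0.2418  0.1157] 0.0039
lipL z.05 [0.5758 0.1618 0.05  ]
lipR [ 0.567 -0.256  0.05 ]
jambs top front [0.5945 0.2156 0.515 ] [ 0.5843 -0.3053  0.515 ]
floor corners? back L,R [0.883  0.2001 0.015 ] [ 0.8723 -0.3104  0.015 ]
trayback L,R [0.8262 0.0468 0.06  ] [ 0.8347 -0.1269  0.06  ]
trayS nearL nearR farL farR [0.691  0.0358 0.06  ] [ 0.6979 -0.1309  0.06  ] [0.8289 0.0451 0.06  ] [ 0.8338 -0.1375  0.06  ]
traybackTri [0.8296 0.0472 0.0521] 0.0021
traybackTriR [ 0.8437 -0.1311  0.0248] 0.0033
bottle tops S [ 0.778  -0.0048  0.12  ] [ 0.7877 -0.0864  0.12  ]
bottle tops T [ 7.778e-01 -3.000e-04  1.200e-01] [ 0.7863 -0.0816  0.12  ]
grip ends T [0.3464 0.2119 0.025 ] [0.3665 0.3266 0.025 ]
grip ends S [0.3492 0.206  0.03  ] [0.3673 0.3218 0.03  ]Traceback (most recent call last):
  File "<stdin>", line 18, in <module>
  File "<stdin>", line 5, in <lambda>
    return _wrapfunc(a, 'round', decimals=decimals, out=out)
    return _wrapit(obj, method, *args, **kwds)
    result = getattr(arr, method)(*args, **kwds)
numpy._core._exceptions._UFuncNoLoopError: ufunc 'multiply' did not contain a loop with signature matching types (dtype('<U1'), dtype('float64')) -> None
```

Run:
```python
from h import *
from scipy.spatial.transform import Rotation as R
s=get_state();d=load('wrist')
M=np.eye(4);M[:3,:3]=R.from_rotvec(s['tool_rot']).as_matrix();M[:3,3]=s['position']
C=np.linalg.inv(M)@d['extrinsics'];np.save('/tmp/C.npy',C);print(np.round(C,3),d['mtx'])
S=load('scene');T=load('top')
B=lambda x,y:(95+(x+.5)/2.5-.5,100+(y+.5)/2.5-.5)
A=lambda x,y:(180+(x+.5)/2.7-.5,80+(y+.5)/2.7-.5)
print('blade',onplane(T,B(34,389),.03),onplane(S,A(79,20),.03))
print('box',[np.round(onplane(T,B(*p),.032),3) for p in((563,343),(624,324),(663,448),(603,467))])
print('flask base',onplane(T,B(70,296),.01),'wash',onplane(T,B(745,292),.01),'timer',onplane(T,B(95,198),.02))
print('beaker',onplane(T,B(533,105),.02),'jar S',onplane(S,A(320,268),.015+.0))
```

```text
[[ 1.    -0.     0.001  0.   ]
 [ 0.     0.952  0.306 -0.085]
 [-0.001 -0.306  0.952 -0.162]
 [ 0.     0.     0.     1.   ]] [[338.40472696   0.         261.02130768]
 [  0.         338.40472696 195.2680275 ]
 [  0.           0.           1.        ]]
blade [0.39768075 0.48112426 0.03      ] [0.40071991 0.48032423 0.03      ]
box [array([ 0.442, -0.21 ,  0.032]), array([ 0.464, -0.291,  0.032]), array([ 0.303, -0.335,  0.032]), array([ 0.281, -0.256,  0.032])]
flask base [0.51916821 0.44034435 0.01      ] wash [ 0.502433   -0.46237296  0.01      ] timer [0.64876563 0.40453684 0.02      ]
beaker [ 0.76100772 -0.18477804  0.02      ] jar S [0.72502962 0.09690766 0.015     ]
```

>>> {"method": "carry_out", "body": {"motion": [[[0.03,0.04,0.02],0.14],[[0.06,0.08,0.04],0.28],[[0.09,0.12,0.05],0.42],[[0.12,0.16,0.05],0.56],[[0.15,0.2,0.05],0.7],[[0.18,0.24,0.05],0.84],[[0.21,0.28,0.05],0.98],[[0.235,0.32,0.05],1.12],[[0.25,0.36,0.05],1.26],[[0.26,0.4,0.05],1.4],[[0.265,0.445,0.05],1.54],[[0.265,0.49,0.05],1.68],[[0.265,0.53,0.05],1.82],[[0.265,0.57,0.05],1.96],[[0.265,0.61,0.05],2.1],[[0.265,0.65,0.05],2.24],[[0.265,0.69,0.05],2.38],[[0.27,0.72,0.05],2.52],[[0.275,0.75,0.05],2.66],[[0.28,0.77,0.05],2.8]], "grip": -1}}

```text
time: 2.15
position: [0.4515, 0.1457, 0.2727]
tool_rot: [2.293, 2.147, 0.001]
ft_force: [0.4, -0.9, -0.6]
grip_width: 1.002
```

>>> {"method": "carry_out", "body": {"motion": [[[0,0.01,0],0.14],[[0,0.01,0],0.28],[[0,0.01,0],0.42],[[0,0.01,0],0.56],[[0,0.01,0],0.7],[[0,0.01,0],0.84],[[0,0.01,0],0.98],[[0,0.01,0],1.0]]}}

```text
time: 2.95
position: [0.4518, 0.1531, 0.2724]
tool_rot: [-0.993, -2.98, 0.0]
ft_force: [0.7, 0.3, 0.8]
grip_width: 0.997
```

Run:
```python
from h import *
d=shot('wrist','w1.png'); s=get_state(); print(s['joint_positions'],s['position']); import shutil; shutil.copy('/tmp/wrist.npz','/tmp/w1.npz')
print(proj(d,[[.56,.204,.209],[.357,.267,.034]]))
```

```text
[ 0.49423231 -0.05959202 -0.83074794  1.75948255 -0.04448126  1.42279377
  2.16730349] [0.45179844 0.15309695 0.27241595]
[[193.30804324 332.30371292]
 [377.56079089 187.76297478]]
```

View pics/w1.png

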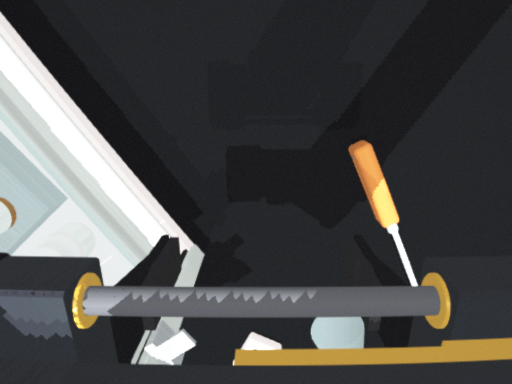

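The wrist view shows the grip from (360,150) to (388,222), the lip along the upper left, and the tab at about (170,345) partly hidden by the fingers. I'll move so the tab is clear of them.

>>> {"method": "carry_out", "body": {"motion": [[[0,0.035,0.01],0.14],[[0,0.07,0.02],0.28],[[0,0.1,0.03],0.42],[[0,0.1,0.03],0.44],[[0,0.1,0.03],0.44]]}}

```text
time: 3.5
position: [0.4518, 0.2534, 0.3024]
tool_rot: [-0.323, -3.124, 0.0]
ft_force: [0.6, -0.8, -0.5]
grip_width: 1.001
```

Run:
```python
from h import *
d=shot('wrist','w2.png'); s=get_state(); print(s['joint_positions'],s['position']); import shutil; shutil.copy('/tmp/wrist.npz','/tmp/w2.npz')
print(proj(d,[[.56,.204,.209],[.357,.267,.034],[.398,.481,.03]]))
```

```text
[ 0.36301523  0.06626106 -0.95592866  1.62030052  0.05453884  1.484273
  2.33689805] [0.45204191 0.25223264 0.30210214]
[[113.52038334 166.6044483 ]
 [335.6987207  151.28871301]
 [327.47545136 294.8008441 ]]
```

View pics/w2.png

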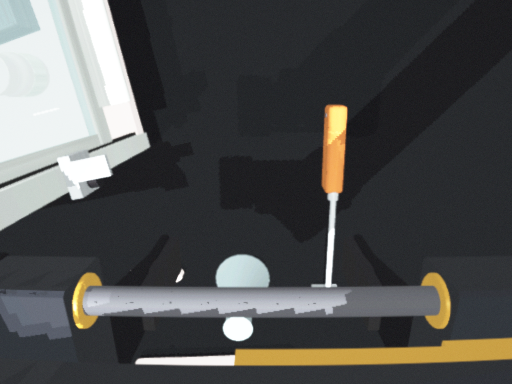

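The tab is clear at (60–111,150–195) and the grip is at (335,150). I'll magnify the tab in both views.

Run:
```python
from h import *
a=dict(np.load('/tmp/w1.npz'))['pixels'][325:370,140:205];b=dict(np.load('/tmp/w2.npz'))['pixels'][145:205,50:120]
f=lambda i:cv2.resize(i,(0,0),fx=6,fy=6,interpolation=cv2.INTER_NEAREST)
a,b=f(a),f(b);o=np.zeros((360,810,3),np.uint8);o[:270,:390]=a;o[:360,390:810]=b;cv2.imwrite('pics/c.png',o[:,:800])
```

```text
(no output)
```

View pics/c.png

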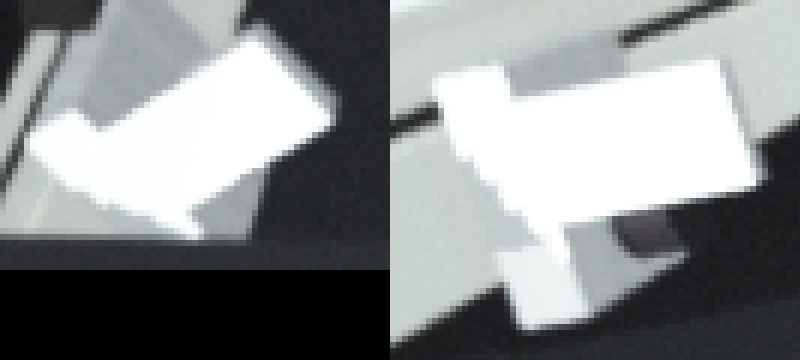

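Run:
```python
from h import *
W1=dict(np.load('/tmp/w1.npz'));W2=dict(np.load('/tmp/w2.npz'));S=load('scene');T=load('top')
a=lambda x,y:(140+x/6-.5,325+y/6-.5); b=lambda x,y:(50+(x-390)/6-.5,145+y/6-.5)
p,e=tri(W1,a(257,33),W2,b(725,62));q,e2=tri(W1,a(333,123),W2,b(760,185))
print(p,e,q,e2,np.linalg.norm(p-q),(p+q)/2)
for z in(.205,.209,.213): print(z,[np.round(onplane(W,u,z)[:2],4) for W,u in((W1,a(295,78)),(W2,b(742,124)))])
P=(p+q)/2;print('reproj top/scene',proj(T,P),proj(S,P),'obs T',(95+220.5/2.5-.5,100+248/2.5-.5),'S',(180+196.5/2.7-.5,80+134/2.7-.5))
for d,n in((W2,'w2'),(W1,'w1')):
    h=cv2.cvtColor(d['pixels'],cv2.COLOR_BGR2HSV); m=cv2.inRange(h,(5,110,90),(20,255,255)); m[260:]=0;m[:,:300]=0
    c=max(cv2.findContours(m,0,2)[0],key=cv2.contourArea);r=cv2.minAreaRect(c)
    bp=[onplane(d,x,.034)[:2] for x in cv2.boxPoints(r)];print(n,np.round(r[0]),r[1],np.round(bp,3).tolist(),'ctr',onplane(d,r[0],.028))
print('tube',onplane(W2,(333,196),.03),onplane(W2,(328.5,284),.03))
```

```text
[0.55934457 0.19285454 0.21740511] 0.0005743825715889675 [0.55893563 0.20844919 0.22007748] 0.0006545867744380695 0.015827255337057405 [0.5591401  0.20065187 0.21874129]
0.205 [array([0.5695, 0.2079]), array([0.5658, 0.2025])]
0.209 [array([0.5666, 0.2057]), array([0.5638, 0.202 ])]
0.213 [array([0.5637, 0.2036]), array([0.5618, 0.2015])]
reproj top/scene [[183.41060577 198.65231429]] [[251.89837497 129.11327111]] obs T (182.7, 198.7) S (252.27777777777777, 129.12962962962962)
w2 [334. 148.] (23.080509185791016, 88.82115173339844) [[0.386, 0.317], [0.362, 0.205], [0.334, 0.212], [0.356, 0.325]] ctr [0.35804063 0.26370006 0.028     ]
w1 [374. 183.] (90.79304504394531, 23.996309280395508) [[0.36, 0.199], [0.333, 0.206], [0.354, 0.325], [0.384, 0.318]] ctr [0.35683502 0.26196195 0.028     ]
tube [0.36843138 0.3277768  0.03      ] [0.39388209 0.46267292 0.03      ]
```

>>> {"method": "carry_out", "body": {"motion": [[[-0.03,0.013,-0.03],0.017],[[-0.06,0.027,-0.06],0.017],[[-0.089,0.04,-0.1],0.017],[[-0.089,0.04,-0.145],0.017],[[-0.089,0.04,-0.19],0.017],[[-0.089,0.04,-0.235],0.017],[[-0.089,0.04,-0.27],0.017],[[-0.089,0.04,-0.29],0.017],[[-0.089,0.04,-0.296],0.017],[[-0.089,0.04,-0.296],0.017]]}}

```text
time: 4.55
position: [0.3629, 0.2918, 0.006]
tool_rot: [-0.298, -3.126, 0.002]
ft_force: [0.1, -0.9, 0.6]
grip_width: 0.999
```

Run:
```python
from h import *
s=get_state(); print(s['joint_positions'],s['position'],s['ft_force'])
```

```text
[ 0.16486491  0.30813649 -0.9780662   2.08965477  0.32530444  0.90433484
  1.95456119] [0.36286423 0.29178906 0.00596815] [ 0.06411786 -0.89052413  0.62820159]
```

Close, then lift a little.

>>> {"method": "carry_out", "body": {"motion": [[[0,0,0],0],[[0,0,0],0],[[0,0,0],0],[[0,0,0],0],[[0,0,0],0],[[0,0,0],0],[[0,0,0],0],[[0,0,0],0]], "grip": 1, "squeeze": 50}}

```text
time: 5.35
position: [0.3629, 0.2931, 0.0065]
tool_rot: [-0.294, -3.128, -0.0]
ft_force: [0.5, -0.3, 0.1]
grip_width: 0.353
```

>>> {"method": "carry_out", "body": {"motion": [[[0,0,0.02],0],[[0,0,0.05],0],[[0,0,0.09],0],[[0,0,0.13],0],[[0,0,0.16],0],[[0,0,0.16],0]]}}

```text
time: 5.95
position: [0.3652, 0.2948, 0.1703]
tool_rot: [0.294, 3.121, 0.004]
ft_force: [-0.1, 0.1, -1.4]
grip_width: 0.272
```

>>> {"method": "carry_out", "body": {"motion": [[[0.02,-0.04,0],0],[[0.04,-0.08,0],0],[[0.055,-0.12,0],0],[[0.067,-0.16,0],0],[[0.067,-0.205,0],-0.06],[[0.067,-0.25,-0.02],-0.12],[[0.067,-0.295,-0.05],-0.18],[[0.067,-0.325,-0.08],-0.24],[[0.067,-0.339,-0.115],-0.3],[[0.067,-0.339,-0.12],-0.43],[[0.067,-0.339,-0.12],-0.56],[[0.067,-0.339,-0.12],-0.69],[[0.067,-0.339,-0.12],-0.82],[[0.067,-0.339,-0.12],-0.95],[[0.067,-0.339,-0.12],-1.08],[[0.067,-0.339,-0.12],-1.21],[[0.067,-0.339,-0.12],-1.32],[[0.067,-0.339,-0.12],-1.39],[[0.067,-0.339,-0.12],-1.39]]}}

```text
time: 7.85
position: [0.4287, -0.0457, 0.0452]
tool_rot: [-2.227, -2.213, 0.003]
ft_force: [-0.8, -0.5, -1.3]
grip_width: 0.269
```

Run:
```python
from h import *
s=get_state(); print(s['joint_positions'],s['position'],s['tool_rot'],s['ft_force'])
S=shot('scene');T=shot('top')
a=cv2.resize(S['pixels'][100:300,170:320],None,fx=2.6,fy=2.6,interpolation=cv2.INTER_CUBIC)
b=cv2.resize(T['pixels'][110:290,170:350],None,fx=2.2,fy=2.2,interpolation=cv2.INTER_CUBIC)
o=np.zeros((520,790,3),np.uint8);o[:520,:390]=a;o[:396,394:790]=b;cv2.imwrite('pics/d.png',o)
```

```text
[ 0.14308714  0.04040294 -0.10014522  2.16237835  0.00522912  0.94180294
  1.60425173] [ 0.42870464 -0.04568656  0.04516204] [-2.22726696 -2.21288144  0.00318297] [-0.81171971 -0.51358035 -1.31631397]
```

View pics/d.png

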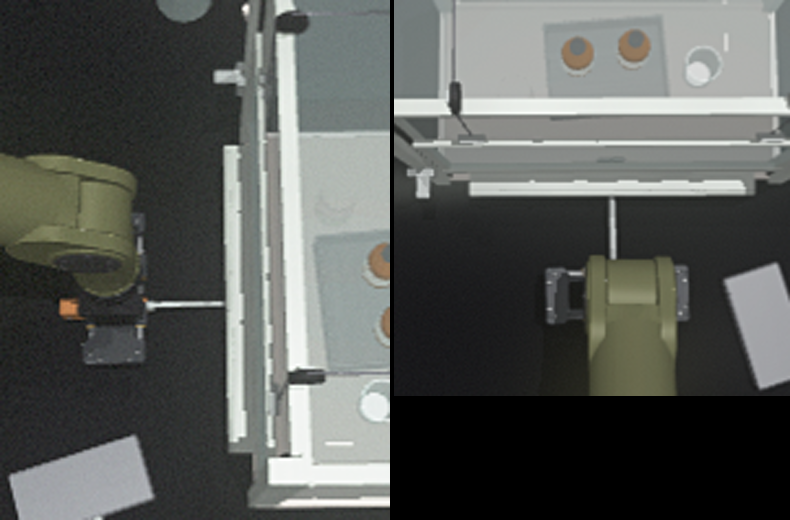

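>>> {"method": "carry_out", "body": {"motion": [[[0.02,0,0],0],[[0.04,0,0],0],[[0.06,0,0],0],[[0.06,0,0.005],0],[[0.06,0,0.01],0],[[0.06,0,0.015],0],[[0.06,0,0.02],0],[[0.06,0,0.025],0],[[0.06,0,0.03],0],[[0.06,0,0.035],0],[[0.06,0,0.035],0]], "squeeze": 60}}

```text
time: 9.05
position: [0.4905, -0.0459, 0.0825]
tool_rot: [2.228, 2.213, 0.002]
ft_force: [0.9, -0.7, -1.7]
grip_width: 0.272
```

Run:
```python
from h import *
s=get_state(); print(s['position'],s['ft_force'],s['torque'],s['grip_width'])
```

```text
[ 0.49054737 -0.04591982  0.08253153] [ 0.93974537 -0.65389959 -1.72838438] [ 0.05733125 -0.04864111  0.04186527] 0.2721011394301289
```

>>> {"method": "carry_out", "body": {"motion": [[[0,0,0.006],0],[[0,0,0.012],0],[[0,0,0.018],0],[[0,0,0.024],0],[[0,0,0.03],0],[[0,0,0.03],0]]}}

```text
time: 9.65
position: [0.49, -0.0459, 0.1124]
tool_rot: [2.229, 2.214, 0.0]
ft_force: [-1.1, 0.0, -2.7]
grip_width: 0.265
```

Run:
```python
from h import *
s=get_state(); print(s['position'],s['ft_force'],s['torque'])
T=shot('top');S=shot('scene')
b=cv2.resize(T['pixels'][110:270,170:350],None,fx=2.2,fy=2.2,interpolation=cv2.INTER_CUBIC)
a=cv2.resize(S['pixels'][100:300,170:320],None,fx=2.6,fy=2.6,interpolation=cv2.INTER_CUBIC)
cv2.imwrite('pics/b2.png',b);cv2.imwrite('pics/a2.png',a)
# lip front edge: first bright row going up, for columns
g=cv2.cvtColor(T['pixels'],cv2.COLOR_BGR2GRAY).astype(float)
for c in(210,225,240,300,320): print(c,g[188:205,c].astype(int))
```

```text
[ 0.49002203 -0.04590051  0.11240135] [-1.05510013  0.03934109 -2.71023261] [ 0.09536646  0.2637165  -0.03266895]
210 [131 131 127 136 207 206 205 204 183 186 129  60  53  53  49  49  47]
225 [133 133 129 140 213 211 211 211 200 185 124  59  53  52  51  50  48]
240 [135 135 131 144 220 218 217 199 203 185 100  52  53  51  49  50  50]
300 [129 130 124 138 222 221 217 198 223 178  75  42  49  53  63  77  93]
320 [129 131 125 142 227 224 222 201 224 181  75  43  48  49  50  47  49]
```

Run:
```python
from h import *
def edge(g,line):  # subpixel where falls below 120, outward
    i=np.where(line>125)[0][-1]; return i+(line[i]-125)/(line[i]-line[i+1])
for n in('top0',None):
    T=load('top'); im=cv2.imread('pics/top0.png') if n else T['pixels']
    g=cv2.cvtColor(im,cv2.COLOR_BGR2GRAY).astype(float)
    print('top',[round(188+edge(g,g[188:203,c]),2) for c in(215,225,240,315)])
for n in('scene0',None):
    S=load('scene'); im=cv2.imread('pics/scene0.png') if n else S['pixels']
    g=cv2.cvtColor(im,cv2.COLOR_BGR2GRAY).astype(float)
    for r in(165,175,240,255): print('sc',r,g[r,250:268].astype(int))
```

```text
top [np.float64(198.51), np.float64(198.5), np.float64(198.52), np.float64(198.1)]
top [np.float64(198.03), np.float64(197.98), np.float64(197.71), np.float64(197.53)]
sc 165 [ 52  52  48  53  50  49 161 203 206 207 210 160 114 120 120 117 119 124]
sc 175 [ 47  55  55  51  44  45 153 205 197 204 213 212 164 119 121 116 118 121]
sc 240 [ 54  50  51  55  54  50  39 148 215 211 215 221 224 176 115 118 123 119]
sc 255 [ 51  55  56  47  50  50  42 103 193 205 221 228 231 181 116 122 125 119]
sc 165 [ 51  55  56  51  50  52 156 204 206 207 210 211 159 118 123 113 119 121]
sc 175 [ 52  56  56  51  47  45 151 204 207 212 214 216 163 120 124 118 124 123]
sc 240 [ 54  47  56  52  46  48  40 151 213 211 214 222 226 174 119 120 123 115]
sc 255 [ 51  53  51  51  45  49  40 101 178 205 223 228 231 181 118 125 126 124]
```

View pics/a2.png

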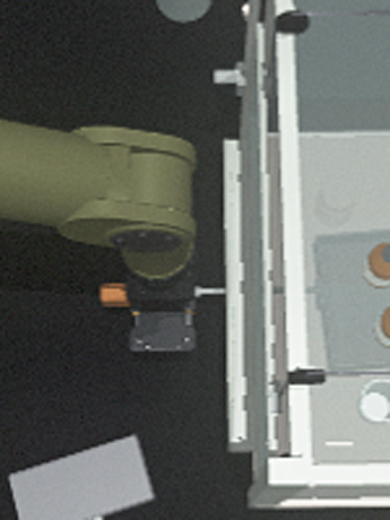

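>>> {"method": "carry_out", "body": {"motion": [[[0,0,0.006],0],[[0,0,0.012],0],[[0,0,0.018],0],[[0,0,0.024],0],[[0,0,0.03],0],[[0,0,0.036],0],[[0,0,0.042],0],[[0,0,0.048],0],[[0,0,0.054],0],[[0,0,0.06],0],[[0,0,0.066],0],[[0,0,0.072],0],[[0,0,0.072],0],[[0,0,0.072],0]]}}

```text
time: 11.15
position: [0.4907, -0.0459, 0.1844]
tool_rot: [2.228, 2.213, 0.002]
ft_force: [-0.9, 0.5, -1.9]
grip_width: 0.267
```

Run:
```python
from h import *
s=get_state(); print(s['position'],s['ft_force'],s['torque'])
T=shot('top');S=shot('scene')
b=cv2.resize(T['pixels'][165:255,170:350],None,fx=4.3,fy=4.3,interpolation=cv2.INTER_CUBIC)
a=cv2.resize(S['pixels'][110:300,230:300],None,fx=3.1,fy=3.1,interpolation=cv2.INTER_CUBIC)
o=np.zeros((590,780,3),np.uint8);o[:387,:774]=b
o2=cv2.rotate(a,cv2.ROTATE_90_COUNTERCLOCKWISE);o[388:588,:589]=o2[:200];cv2.imwrite('pics/e.png',o);print(o2.shape)
```

```text
[ 0.49068112 -0.04589258  0.1844488 ] [-0.88712004  0.48324075 -1.88871373] [0.13333044 0.14248305 0.08965543]
(217, 589, 3)
```

View pics/e.png

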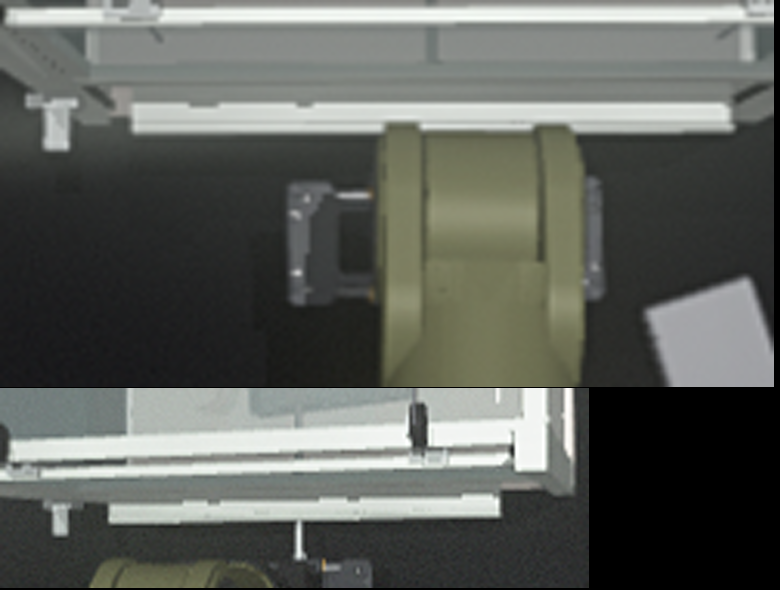

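The lip now sits just in front of and below the tab level (top-view row of about 130/4.3). I'll back off and re-measure the lip end and tab together from the earlier wrist viewpoint.

>>> {"method": "carry_out", "body": {"motion": [[[0,0,-0.02],0],[[0,0,-0.05],0],[[-0.03,0,-0.06],0],[[-0.06,0,-0.06],0],[[-0.06,0,-0.06],0.14],[[-0.06,0,-0.06],0.28],[[-0.06,0,-0.06],0.42],[[-0.06,0.01,-0.06],0.56],[[-0.06,0.03,-0.06],0.7],[[-0.06,0.06,-0.06],0.84],[[-0.06,0.09,-0.06],0.98],[[-0.06,0.13,-0.03],1.12],[[-0.06,0.17,0.01],1.26],[[-0.06,0.2,0.05],1.36],[[-0.06,0.22,0.09],1.37],[[-0.05,0.235,0.118],1.37],[[-0.038,0.235,0.118],1.37],[[-0.038,0.235,0.118],1.37]]}}

```text
time: 13.05
position: [0.4537, 0.1889, 0.3019]
tool_rot: [0.326, 3.123, 0.001]
ft_force: [-0.8, -0.4, -1.4]
grip_width: 0.268
```

Run:
```python
from h import *
import shutil
d=shot('wrist','w3.png'); shutil.copy('/tmp/wrist.npz','/tmp/w3.npz'); s=get_state(); print(s['position'],s['ft_force'],s['torque'])
```

```text
[0.45236357 0.18821572 0.30059474] [-0.15710857 -0.93611524 -1.58478281] [ 0.0984157  -0.02274733  0.05578158]
```

>>> {"method": "carry_out", "body": {"motion": [[[0,0.04,0],0],[[0,0.08,0],0],[[0,0.08,0],0],[[0,0.08,0],0]]}}

```text
time: 13.5
position: [0.451, 0.2686, 0.2997]
tool_rot: [-0.324, -3.122, 0.003]
ft_force: [0.3, -0.7, -1.1]
grip_width: 0.266
```

Run:
```python
from h import *
import shutil
d=shot('wrist','w4.png'); shutil.copy('/tmp/wrist.npz','/tmp/w4.npz'); s=get_state(); print(s['position'],s['ft_force'])
W3=dict(np.load('/tmp/w3.npz'));W4=d
P=[[.559,.2006,.2187],[.57,.156,.22]]
ims=[]
for W in(W3,W4):
    u=proj(W,P);print(u)
    c=np.clip(u.mean(0).astype(int)-[50,45],0,[412,294]);print('off',c)
    ims.append(cv2.resize(W['pixels'][c[1]:c[1]+120,c[0]:c[0]+100],(400,480),interpolation=cv2.INTER_NEAREST))
cv2.imwrite('pics/f.png',np.hstack(ims))
```

```text
[0.45161582 0.26755199 0.30003113] [ 0.27224027  0.58378689 -1.16039418]
[[137.30795323 241.3497378 ]
 [105.08373309 192.85436088]]
off [ 71 172]
[[ 98.43523774 146.56234531]
 [ 62.50373626  88.58514267]]
off [30 72]
```

View pics/f.png

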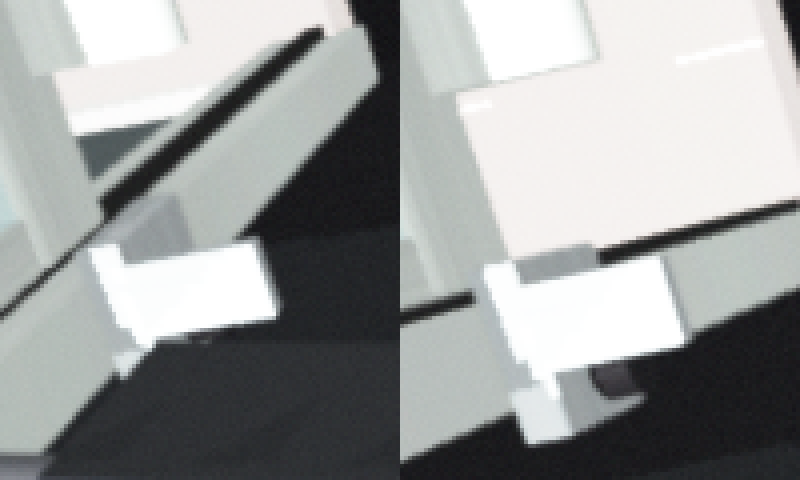

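The crops show the tab's front edge at (258,240)–(276,316) left and (662,256)–(686,344) right. The lip's nose corner is at (188,42) left and (600,58) right. I'll triangulate these.

Run:
```python
from h import *
W3=dict(np.load('/tmp/w3.npz'));W4=dict(np.load('/tmp/w4.npz'))
a=lambda x,y:(71+x/4-.5,172+y/4-.5);b=lambda x,y:(30+(x-400)/4-.5,72+y/4-.5)
for n,p,q in(('tab1',(258,240),(662,256)),('tab2',(276,316),(686,344)),('nose',(188,42),(600,58)),('lip end rear',(55,72),(487,82))):
    P,e=tri(W3,a(*p),W4,b(*q));print(n,np.round(P,4),round(e,4))
# scene/top stereo of lip ends (images taken while pushing)
S=load('scene');T=load('top')
gS=cv2.cvtColor(S['pixels'],cv2.COLOR_BGR2GRAY).astype(float);gT=cv2.cvtColor(T['pixels'],cv2.COLOR_BGR2GRAY).astype(float)
# rows/cols along the lip nose
tl=gT[193,194:208];tr=gT[193,334:348];print(tl.astype(int),tr.astype(int))
for c in(258,259,260):print('S',c,gS[138:152,c].astype(int),gS[264:278,c].astype(int))
```

```text
tab1 [0.5589 0.1924 0.2177] 0.0007
tab2 [0.5598 0.2087 0.2188] 0.0
nose [0.5698 0.1542 0.1954] 0.0001
lip end rear [0.5942 0.1535 0.1998] 0.0057
[117 102  81  81  79  79 120 189 187 185 185 185 185 185] [188 188 188 188 191 165 107  74  74  77  80  80  68  56]
S 258 [ 52  57  55  51  56  42  63 184 193 191 201 201 202 199] [148 144 151 148 145 147 148  98  56  47  49  49  50  49]
S 259 [ 54  56  51  51  58  54  63 167 199 197 201 198 200 199] [216 217 218 216 219 220 223 126  56  44  49  52  49  54]
S 260 [ 57  54  52  52  57  50  69 169 208 203 206 203 206 205] [218 218 216 220 217 216 220 108  46  53  54  51  51  43]
```

Run:
```python
from h import *
S=load('scene');T=load('top')
print(tri(S,(258.,144.5),T,(200.3,195.5)),tri(S,(259.,271),T,(339.8,195.5)))
S2=shot('scene','s5.png');T2=shot('top','t5.png')
g=cv2.cvtColor(T2['pixels'],cv2.COLOR_BGR2GRAY).astype(int);gs=cv2.cvtColor(S2['pixels'],cv2.COLOR_BGR2GRAY).astype(int)
print(g[193,194:208],g[193,334:348],g[188:202,280]);print(gs[138:152,259],gs[264:278,259],gs[200,250:268])
h=cv2.cvtColor(T2['pixels'],cv2.COLOR_BGR2HSV);m=cv2.inRange(h,(5,110,90),(20,255,255))
for c in cv2.findContours(m,0,2)[0]:
    if cv2.contourArea(c)>15:print('orange',cv2.boundingRect(c))
W=dict(np.load('/tmp/w4.npz'));h=cv2.cvtColor(W['pixels'],cv2.COLOR_BGR2HSV);m=cv2.inRange(h,(5,110,90),(20,255,255))
for c in cv2.findContours(m,0,2)[0]:
    if cv2.contourArea(c)>30:print('orangeW',cv2.boundingRect(c))
o=np.hstack([W['pixels'][150:384],cv2.resize(S2['pixels'][40:180,150:290],(234,234))]);cv2.imwrite('pics/g.png',o)
```

```text
(array([0.57372012, 0.15755528, 0.19141763]), np.float64(0.00809498060375221)) (array([ 0.56317885, -0.24495428,  0.18829384]), np.float64(0.00568372345961279))
[118 103  81  80  79  80 121 189 188 184 185 185 186 185] [188 188 188 189 191 165 108  73  75  77  80  80  67  56] [141 220 219 217 213 186 212 172  72  51  56  58  56  55]
[ 53  54  51  49  53  49  62 165 196 194 201 198 200 199] [217 217 218 218 220 222 223 123  55  52  43  52  51  52] [ 42  49  48  45  49  47  45 154 205 211 211 217 222 169 118 122 124 120]
orange (157, 236, 28, 13)
orangeW (99, 341, 350, 25)
orangeW (200, 313, 7, 18)
orangeW (314, 273, 11, 20)
orangeW (199, 273, 10, 30)
orangeW (233, 89, 57, 198)
```

View pics/g.png

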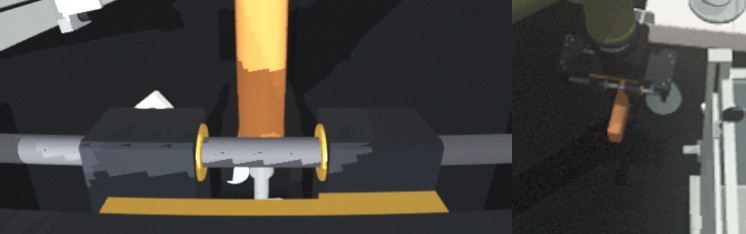

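That picture shows the held grip (235–290, rows 150–285), its rear end near and high in the frame, so the puller may have pitched in the jaws. I'll compare it with projections at several pitch angles.

Run:
```python
from h import *
W=dict(np.load('/tmp/w4.npz'));C=np.load('/tmp/C.npy')
h=cv2.cvtColor(W['pixels'],cv2.COLOR_BGR2HSV);m=cv2.inRange(h,(5,110,60),(22,255,255))
for r in(88,92,96,100,105,110,120,130,150,180,210,240,270): 
    x=np.where(m[r,220:310])[0]; print(r,(x.min()+220,x.max()+220,x.max()-x.min()+1) if len(x) else None,end='; ')
print()
M=W['extrinsics']@np.linalg.inv(C)   # tool frame in world
print(np.round(M[:3,3],4))
# tool frame: y = puller +x, z down ; grasp origin at tool z=-.019. points (along y, height above underside)
for deg in(0,-5,-10,-15,-18,-20):
    t=np.radians(deg);r=[]
    for y,hh,x in((-.0875,.034,-.012),(-.0875,.034,.012),(-.0875,0,0),(.0275,.034,-.012),(.0275,.034,.012)):
        v=hh-.025 ; yy=y*np.cos(t)-v*np.sin(t); vv=y*np.sin(t)+v*np.cos(t)
        r.append((M@[x,yy,-.019-vv,1])[:3])
    print(deg,np.round(proj(W,r)).tolist())
```

```text
88 None; 92 (np.int64(240), np.int64(282), np.int64(43)); 96 (np.int64(237), np.int64(285), np.int64(49)); 100 (np.int64(235), np.int64(287), np.int64(53)); 105 (np.int64(233), np.int64(289), np.int64(57)); 110 (np.int64(233), np.int64(289), np.int64(57)); 120 (np.int64(234), np.int64(288), np.int64(55)); 130 (np.int64(234), np.int64(289), np.int64(56)); 150 (np.int64(234), np.int64(288), np.int64(55)); 180 (np.int64(235), np.int64(287), np.int64(53)); 210 (np.int64(236), np.int64(286), np.int64(51)); 240 (np.int64(237), np.int64(285), np.int64(49)); 270 (np.int64(238), np.int64(284), np.int64(47)); 
[0.452  0.2688 0.2998]
0 [[229.0, 81.0], [292.0, 81.0], [260.0, 82.0], [236.0, 332.0], [285.0, 332.0]]
-5 [[227.0, 84.0], [294.0, 84.0], [260.0, 78.0], [236.0, 330.0], [285.0, 330.0]]
-10 [[225.0, 89.0], [296.0, 89.0], [260.0, 74.0], [236.0, 327.0], [284.0, 327.0]]
-15 [[223.0, 97.0], [298.0, 97.0], [260.0, 72.0], [237.0, 324.0], [284.0, 324.0]]
-18 [[221.0, 103.0], [299.0, 103.0], [260.0, 72.0], [237.0, 322.0], [284.0, 322.0]]
-20 [[220.0, 108.0], [300.0, 108.0], [260.0, 72.0], [237.0, 321.0], [284.0, 321.0]]
```

Run:
```python
from h import *
C=np.load('/tmp/C.npy');W=dict(np.load('/tmp/w4.npz'));M=W['extrinsics']@np.linalg.inv(C);S=load('scene');T=load('top')
def pts(deg,dz,L):
    t=np.radians(deg);r=[]
    for y,hh,x in L:
        y-=.03; v=hh-.025-dz; yy=y*np.cos(t)-v*np.sin(t); vv=y*np.sin(t)+v*np.cos(t)
        r.append((M@[x,yy,-.019-vv,1])[:3])
    return r
L=[(.22,.034,-.02),(.22,.034,.02),(.22,.0,0),(-.0575,.034,-.012),(-.0575,.034,.012)]
for deg in(0,-10,-20,-30):
    for dz in(0,.01):
        p=pts(deg,dz,L);print(deg,dz,'S',np.round(proj(S,p)).tolist(),'T',np.round(proj(T,p)).tolist())
h=cv2.cvtColor(S['pixels'],cv2.COLOR_BGR2HSV);m=cv2.inRange(h,(5,110,60),(22,255,255))
for im,n in((S,'S'),(T,'T')):
    h=cv2.cvtColor(im['pixels'],cv2.COLOR_BGR2HSV);m=cv2.inRange(h,(5,110,60),(22,255,255))
    for c in cv2.findContours(m,0,2)[0]:
        if cv2.contourArea(c)>40:print(n,np.round(cv2.boxPoints(cv2.minAreaRect(c))).tolist())
g=cv2.cvtColor(S['pixels'],cv2.COLOR_BGR2GRAY)
print(g[36:72:2,214:246:2])
g=cv2.cvtColor(T['pixels'],cv2.COLOR_BGR2GRAY);print(g[200:246:2,64:130:3])
# initial lip: corner stereo
S0=cv2.imread('pics/scene0.png',0);T0=cv2.imread('pics/top0.png',0)
print(T0[194,196:214],T0[194,320:345]);print(S0[148:164,258],S0[262:280,259])
```

```text
0 0 S [[234.0, 41.0], [221.0, 39.0], [228.0, 47.0], [213.0, 119.0], [205.0, 118.0]] T [[79.0, 216.0], [76.0, 231.0], [83.0, 224.0], [184.0, 239.0], [182.0, 249.0]]
0 0.01 S [[234.0, 43.0], [221.0, 41.0], [228.0, 49.0], [214.0, 121.0], [206.0, 120.0]] T [[81.0, 216.0], [77.0, 231.0], [84.0, 224.0], [185.0, 239.0], [183.0, 249.0]]
-10 0 S [[234.0, 48.0], [222.0, 46.0], [228.0, 56.0], [213.0, 116.0], [205.0, 115.0]] T [[85.0, 217.0], [82.0, 232.0], [90.0, 225.0], [182.0, 239.0], [180.0, 249.0]]
-10 0.01 S [[234.0, 51.0], [222.0, 49.0], [228.0, 58.0], [213.0, 118.0], [205.0, 117.0]] T [[87.0, 217.0], [84.0, 232.0], [93.0, 225.0], [183.0, 239.0], [182.0, 249.0]]
-20 0 S [[234.0, 57.0], [222.0, 55.0], [228.0, 65.0], [213.0, 112.0], [205.0, 110.0]] T [[92.0, 218.0], [89.0, 232.0], [99.0, 226.0], [179.0, 239.0], [177.0, 249.0]]
-20 0.01 S [[234.0, 59.0], [222.0, 57.0], [228.0, 67.0], [213.0, 114.0], [205.0, 113.0]] T [[95.0, 218.0], [92.0, 233.0], [102.0, 226.0], [181.0, 239.0], [179.0, 249.0]]
-30 0 S [[234.0, 66.0], [222.0, 64.0], [228.0, 74.0], [213.0, 107.0], [205.0, 106.0]] T [[101.0, 2
[... 3337 characters left out ...]
8  54  49]
 [110  93 108 114 115 116 117 121 122 125 125 122 119 115 114 124 125 128
   71  81  74  48]
 [112 111  93 116 115 117 119 122 124 124 122 119 115 111  98 124 123 123
  110  59  81  68]
 [113 116  67 117 117 119 121 123 124 123 119 115 111 108 105 120 122 124
  127  61  61  73]
 [114 115  78 118 119 121 123 124 122 118 115 111 108 106 103 103 124 123
  124 106  61  63]]
[ 70  69  70  69  71  69  66  86 156 210 207 205 205 204 204 204 205 205] [220 220 221 220 220 220 221 223 201 140 124 128 131 112  68  42  44  46
  43  44  45  43  41  43  44]
[ 49  48  46  51  52  49  48  65 212 203 193 202 201 201 204 202] [204 202 206 196 198 198 199 208 127 117 122 124  71  51  47  52  53  50]
```

>>> {"method": "carry_out", "body": {"motion": [[[-0.01,-0.04,-0.01],0],[[-0.022,-0.08,-0.03],0],[[-0.022,-0.12,-0.07],-0.1],[[-0.022,-0.16,-0.11],-0.24],[[-0.022,-0.2,-0.15],-0.38],[[-0.022,-0.24,-0.178],-0.5],[[-0.022,-0.27,-0.178],-0.64],[[-0.022,-0.295,-0.178],-0.78],[[-0.022,-0.314,-0.178],-0.92],[[-0.022,-0.314,-0.178],-1.06],[[-0.022,-0.314,-0.178],-1.2],[[-0.022,-0.314,-0.178],-1.32],[[-0.022,-0.314,-0.178],-1.37],[[0.01,-0.314,-0.178],-1.37],[[0.045,-0.314,-0.178],-1.37],[[0.078,-0.314,-0.178],-1.37],[[0.078,-0.314,-0.168],-1.37],[[0.078,-0.314,-0.158],-1.37],[[0.078,-0.314,-0.153],-1.37],[[0.078,-0.314,-0.153],-1.37]]}}

```text
time: 15.65
position: [0.5307, -0.0454, 0.1504]
tool_rot: [2.228, 2.211, 0.004]
ft_force: [0.0, -0.7, -1.4]
grip_width: 0.267
```

```bash
cat >> h.py <<'E'
def lipmeas():
    s=get_state();print(np.round(s['position'],4),np.round(s['ft_force'],1),np.round(s['torque'],2))
    S=shot('scene');g=cv2.cvtColor(S['pixels'],cv2.COLOR_BGR2GRAY).astype(float)
    def cr(v,lo,up): # subpixel crossing of 125
        i=[k for k in range(len(v)-1) if (v[k]-125)*(v[k+1]-125)<0 and (v[k+1]>v[k])==up][0]
        return lo+i+(125-v[i])/(v[i+1]-v[i])
    for c in (258,259,260): print('S ends',c,round(cr(g[132:155,c],132,True),2),round(cr(g[262:285,c],262,False),2))
    T=shot('top');g=cv2.cvtColor(T['pixels'],cv2.COLOR_BGR2GRAY).astype(float)
    for r in(193,194):print('T ends',r,round(cr(g[r,196:208],196,True),2),round(cr(g[r,336:350],336,False),2))
    print('T nose',[round(cr(g[192:205,c],192,False),2) for c in(205,215,225,240)])
E
python3 - <<'E'
from h import *
lipmeas()
S=load('scene');T=load('top')
for z in(.195,.205,.215,.2273,.2373): print(z,np.round(proj(S,[[.575,.1545,z],[.565,-.245,z]]),2).tolist(),np.round(proj(T,[[.575,.1545,z],[.565,-.245,z]]),2).tolist())
E
```

```text
[ 0.5307 -0.0454  0.1504] [ 0.  -0.7 -1.4] [ 0.15 -0.1   0.04]Traceback (most recent call last):
  File "<stdin>", line 2, in <module>
  File "h.py", line 27, in lipmeas
    for c in (258,259,260): print('S ends',c,round(cr(g[132:155,c],132,True),2),round(cr(g[262:285,c],262,False),2))
                                                   ~~^^^^^^^^^^^^^^^^^^^^^^^
  File "h.py", line 25, in cr
    i=[k for k in range(len(v)-1) if (v[k]-125)*(v[k+1]-125)<0 and (v[k+1]>v[k])==up][0]
      ~~~~~~~~~~~~~~~~~~~~~~~~~~~~~~~~~~~~~~~~~~~~~~~~~~~~~~~~~~~~~~~~~~~~~~~~~~~~~~~^^^
IndexError: list index out of range
```

```bash
sed -i 's/        i=\[k for/        i=[k for/; s/==up\]\[0\]/==up]\n        if not i: return np.nan\n        i=i[0]/' h.py
python3 - <<'E'
from h import *
lipmeas()
S=load('scene');T=load('top')
print(S['pixels'][130:160:2,250:266:2].mean(2).astype(int))
for z in(.195,.205,.215,.2273,.2373): print(z,np.round(proj(S,[[.575,.1545,z],[.565,-.245,z]]),2).tolist(),np.round(proj(T,[[.575,.1545,z],[.565,-.245,z]]),2).tolist())
E
```

```text
[ 0.5303 -0.0453  0.1497] [-0.2  0.2 -1.5] [ 0.13 -0.11  0.08]
S ends 258 nan 270.67
S ends 259 145.72 271.39
S ends 260 145.56 271.24
T ends 193 200.18 338.88
T ends 194 200.1 339.73
T nose [np.float64(195.98), np.float64(195.98), np.float64(195.93), np.float64(193.6)]
[[ 57 129 191 178 169 169 157 112]
 [ 56  55  64  66  52  69 139 109]
 [ 51  48  51  53  55  64 102 107]
 [ 52  51  49  54  53  61 100 110]
 [ 54  55  50  54  54  53  57 113]
 [ 51  54  47  56  52  53  56 115]
 [ 51  53  55  52  54  50  71 114]
 [116  81  60  54  54  49  78 113]
 [109 105 104 105 113 169 139 119]
 [109 107 104 103  92 122 162 114]
 [ 88 103 108 103  98  85 126 116]
 [107  87  71  76  96  89 116 117]
 [112 107 101  99  77  80 107 119]
 [111 109 107  99  97  73 104 120]
 [112 106 104  99  89  70 148 119]]
0.195 [[257.24, 145.25], [258.73, 271.03]] [[200.86, 193.53], [340.04, 193.68]]
0.205 [[257.29, 143.96], [258.79, 270.7]] [[200.41, 193.16], [340.82, 193.31]]
0.215 [[257.33, 142.65], [258.85, 270.36]] [[199.96, 192.78], [341.6, 192.93]]
0.2273 [[257.39, 141.01], [258.93, 269.93]] [[199.39, 192.3], [342.59, 192.46]]
0.2373 [[257.43, 139.65], [258.99, 269.58]] [[198.91, 191.9], [343.41, 192.07]]
```

>>> {"method": "carry_out", "body": {"motion": [[[0,0,0.006],0],[[0,0,0.012],0],[[0,0,0.018],0],[[0,0,0.024],0],[[0,0,0.03],0],[[0,0,0.036],0],[[0,0,0.036],0]]}}

```text
time: 16.5
position: [0.53, -0.0448, 0.1853]
tool_rot: [2.229, 2.214, 0.0]
ft_force: [0.5, 0.7, -2.6]
grip_width: 0.266
```

Run:
```python
from h import *
lipmeas()
```

```text
[ 0.53   -0.0448  0.1853] [ 0.5  0.7 -2.6] [ 0.06 -0.07 -0.01]
S ends 258 nan 270.38
S ends 259 nan 270.95
S ends 260 nan 270.85
T ends 193 199.71 340.6
T ends 194 199.51 340.28
T nose [np.float64(195.57), np.float64(195.56), np.float64(195.56), np.float64(196.06)]
```

>>> {"method": "carry_out", "body": {"motion": [[[0,0,-0.015],0],[[0,0,-0.03],0],[[-0.04,0,-0.03],0],[[-0.06,0,-0.03],0],[[-0.06,0,-0.03],0]]}}

```text
time: 17.1
position: [0.4667, -0.045, 0.1525]
tool_rot: [-2.227, -2.211, 0.005]
ft_force: [0.5, -0.4, -1.0]
grip_width: 0.267
```

Run:
```python
from h import *
lipmeas()
```

```text
[ 0.4667 -0.045   0.1525] [ 0.5 -0.4 -1. ] [ 0.1  -0.1   0.06]
S ends 258 144.33 270.39
S ends 259 144.32 270.92
S ends 260 144.27 270.85
T ends 193 199.71 340.6
T ends 194 199.52 340.27
T nose [np.float64(195.57), np.float64(195.57), np.float64(195.57), np.float64(195.53)]
```

>>> {"method": "carry_out", "body": {"motion": [[[0,0,-0.02],0],[[-0.02,0,-0.035],0],[[-0.04,0,-0.035],0.05],[[-0.04,0,-0.035],0.19],[[-0.04,0,-0.035],0.33],[[-0.04,0,-0.035],0.47],[[-0.04,0.01,-0.035],0.61],[[-0.04,0.03,-0.035],0.75],[[-0.04,0.06,-0.035],0.89],[[-0.04,0.09,-0.03],1.03],[[-0.04,0.13,0],1.17],[[-0.04,0.17,0.04],1.31],[[-0.04,0.2,0.08],1.37],[[-0.04,0.22,0.12],1.37],[[-0.03,0.235,0.147],1.37],[[-0.018,0.235,0.147],1.37],[[-0.018,0.235,0.147],1.37]]}}

```text
time: 18.9
position: [0.4538, 0.19, 0.301]
tool_rot: [0.326, 3.124, 0.0]
ft_force: [0.3, -1.0, -1.3]
grip_width: 0.27
```

Run:
```python
from h import *
import shutil
d=shot('wrist'); shutil.copy('/tmp/wrist.npz','/tmp/w5.npz'); lipmeas()
```

```text
[0.4524 0.1893 0.2999] [-0.3 -0.4 -1.9] [0.06 0.06 0.02]
S ends 258 144.33 270.44
S ends 259 144.32 270.92
S ends 260 144.28 270.85
T ends 193 199.68 340.6
T ends 194 199.5 340.27
T nose [np.float64(195.58), np.float64(195.56), np.float64(195.56), np.float64(195.53)]
```

>>> {"method": "carry_out", "body": {"motion": [[[0,0.04,0],0],[[0,0.08,0],0],[[0,0.08,0],0],[[0,0.08,0],0]]}}

```text
time: 19.45
position: [0.4511, 0.27, 0.3002]
tool_rot: [-0.323, -3.123, 0.003]
ft_force: [0.6, -0.4, -0.7]
grip_width: 0.268
```

```bash
cat >> h.py <<'E'
def corner(d,guess,name):
    # intersection of two lines fitted to the white blob's edges is overkill: print a small intensity patch
    g=cv2.cvtColor(d['pixels'],cv2.COLOR_BGR2GRAY).astype(int);u,v=map(int,guess)
    print(name,'cols',u-14,'rows',v-12);print('\n'.join(' '.join('%3d'%x for x in r) for r in g[max(v-12,0):v+13,max(u-14,0):u+14]))
E
python3 - <<'E'
from h import *
import shutil
d=shot('wrist'); shutil.copy('/tmp/wrist.npz','/tmp/w6.npz')
W={k:dict(np.load(f'/tmp/w{k}.npz')) for k in(3,4,5,6)}
print({k:np.round(W[k]['extrinsics'][:3,3],4).tolist() for k in W})
for a in(3,4): print(a,proj(W[a],[.5698,.1542,.1954]))
for a in(5,6):
    for z in (.195,.205,.215): print(a,z,proj(W[a],[.5698,.1542,z]))
corner(W[3],(118,182),'w3');corner(W[5],proj(W[5],[.5698,.1542,.20])[0],'w5')
E
```

```text
{3: [0.4364, 0.1058, 0.4642], 4: [0.4346, 0.1859, 0.4623], 5: [0.4368, 0.1069, 0.4633], 6: [0.4346, 0.1872, 0.4627]}
3 [[117.43674773 181.96040818]]
4 [[79.51737421 85.92955979]]
5 0.195 [[116.53495888 181.03218683]]
5 0.205 [[111.52076135 184.34259721]]
5 0.215 [[106.15418574 187.89084917]]
6 0.195 [[79.62349204 83.87336093]]
6 0.205 [[72.84879307 83.79862691]]
6 0.215 [[65.5607228  83.72596002]]
w3 cols 104 rows 170
255 255 255 255 255 254 250 244 233 212 219 236 241 240 241 240 242 240 241 241 241 241 241 241 242 241 241 241
255 255 255 255 255 254 252 247 238 221 219 236 240 241 241 241 241 241 241 241 241 241 241 241 240 241 241 241
255 255 255 255 255 254 253 249 241 228 209 231 240 241 240 240 241 240 241 241 240 240 241 240 240 241 241 241
255 255 255 255 255 255 254 250 245 233 211 220 236 241 241 241 241 242 240 241 241 242 241 241 241 240 241 241
255 255 255 255 255 255 254 252 247 238 221 219 236 240 241 241 241 241 241 241 240 241 241 242 241 240 241 242
255 255 255 255 255 255 254 253 249 242 226 207 232 240 241 240 241 240 241 241 240 241 241 241 241 241 241 241
255 25
[... 4242 characters left out ...]
 241 241 240 241 240 241 240
241 241 241 241 240 240 241 241 241 241 240 241 241 241 241 240 241 241 242 241 240 242 241 241 241 241 240 235
241 242 240 241 241 241 242 241 241 241 241 242 240 241 240 241 240 241 241 241 241 241 240 240 241 240 235 218
241 241 241 241 241 241 240 241 240 241 242 241 241 241 241 241 241 241 241 241 242 241 241 240 237 232 218 197
241 240 240 241 241 241 240 241 242 241 241 241 242 241 241 241 241 241 240 241 240 241 244 238 226 202 194 189
240 241 241 241 240 241 240 241 242 240 241 241 240 240 240 240 241 240 245 245 245 245 249 232 200 192 187 167
241 240 241 241 241 241 240 240 240 240 241 240 241 243 246 246 246 247 252 252 251 248 233 200 192 188 166 105
```

```bash
cat >> h.py <<'E'
def nose_end(d,guess):
    """end of the dark nose line (min between lip white and floor), sub-pixel"""
    g=cv2.cvtColor(d['pixels'],cv2.COLOR_BGR2GRAY).astype(float);u,v=[int(round(x)) for x in guess]
    R=[];c=u
    for r in range(v-16,v+12):
        w=g[r,u-16:u+14];w=np.where(w<190,255,w);i=int(w.argmin());R.append((r,u-16+i,w[i]))
    return R
E
python3 - <<'E'
from h import *
W={k:dict(np.load(f'/tmp/w{k}.npz')) for k in(3,4,5,6)}
for k,z in((4,.1954),(6,.2)):
    p=proj(W[k],[.5698,.1542,z])[0];print(k,p);corner(W[k],p,'')
E
```

```text
4 [79.51737421 85.92955979]
 cols 65 rows 73
255 255 255 255 255 255 253 250 244 232 212 219 240 243 243 243 243 244 244 242 243 243 243 243 243 243 243 243
255 255 255 255 255 255 254 251 247 237 220 211 234 242 242 242 243 243 243 243 243 243 243 243 243 243 243 243
255 255 255 255 255 255 254 252 249 241 227 215 230 241 243 243 243 244 243 243 243 244 243 242 242 243 243 243
255 255 255 255 255 255 254 253 249 244 231 213 223 241 243 242 242 242 243 243 243 243 243 243 244 243 243 243
255 255 255 255 255 255 255 254 251 246 236 217 214 234 242 243 242 243 243 243 244 243 243 243 243 243 243 243
255 255 255 255 255 255 255 254 252 248 240 224 216 233 242 242 243 242 243 243 243 243 243 243 243 244 243 243
255 255 255 255 255 255 255 254 253 250 243 230 213 227 242 243 243 242 243 244 243 243 243 243 243 242 243 243
255 255 255 255 255 255 255 255 254 251 245 234 217 218 236 242 243 243 243 243 244 243 243 243 243 243 243 243
255 255 255 255 255 255 255 255 254 252 247 239 225 217 235 242 242 242 243 243 243 243 243 243 243 243 243 243
255 255 255 255 255 255 255 255 254 253 249 243
[... 3889 characters left out ...]
 242 243 244 242 243 243 243
243 242 242 243 242 242 243 242 242 242 243 243 243 242 243 243 243 243 243 243 243 243 242 243 243 244 243 244
242 243 243 243 242 242 243 243 243 243 243 242 242 244 243 243 243 243 243 243 243 244 243 242 243 244 243 244
242 243 243 243 242 243 242 243 243 243 243 243 242 243 243 243 242 243 242 243 243 243 243 243 243 243 243 243
242 243 242 243 243 243 243 244 243 243 243 242 242 242 243 243 242 243 243 242 244 243 243 243 243 243 243 243
242 243 242 243 243 243 242 243 242 243 243 243 243 242 243 242 243 242 243 243 242 243 243 242 243 243 243 243
242 242 243 243 243 243 243 243 243 242 243 243 243 242 243 243 243 243 243 242 242 243 242 243 243 243 243 243
```

>>> {"method": "carry_out", "body": {"motion": [[[-0.01,-0.04,-0.01],0],[[-0.022,-0.08,-0.03],0],[[-0.022,-0.12,-0.07],-0.1],[[-0.022,-0.16,-0.11],-0.24],[[-0.022,-0.2,-0.15],-0.38],[[-0.022,-0.24,-0.178],-0.5],[[-0.022,-0.27,-0.178],-0.64],[[-0.022,-0.295,-0.178],-0.78],[[-0.022,-0.314,-0.178],-0.92],[[-0.022,-0.314,-0.178],-1.06],[[-0.022,-0.314,-0.178],-1.2],[[-0.022,-0.314,-0.165],-1.32],[[-0.022,-0.314,-0.153],-1.37],[[0.01,-0.314,-0.153],-1.37],[[0.045,-0.314,-0.153],-1.37],[[0.078,-0.314,-0.153],-1.37],[[0.078,-0.314,-0.14],-1.37],[[0.078,-0.314,-0.13],-1.37]]}}

```text
time: 21.3
position: [0.529, -0.0453, 0.1715]
tool_rot: [-2.23, -2.21, 0.003]
ft_force: [0.0, 0.2, -1.2]
grip_width: 0.268
```

>>> {"method": "carry_out", "body": {"motion": [[[0,0,0.006],0],[[0,0,0.012],0],[[0,0,0.018],0],[[0,0,0.023],0],[[0,0,0.028],0],[[0,0,0.032],0],[[0,0,0.034],0],[[0,0,0.034],0],[[0,0,0.034],0]]}}

```text
time: 22.2
position: [0.5297, -0.0438, 0.2055]
tool_rot: [-2.228, -2.214, 0.001]
ft_force: [-1.1, -0.9, -3.7]
grip_width: 0.266
```

Run:
```python
from h import *
lipmeas()
```

```text
[ 0.5297 -0.0438  0.2055] [-1.1 -0.9 -3.7] [-0.07  0.37  0.01]
S ends 258 nan 269.61
S ends 259 nan 270.29
S ends 260 nan 270.32
T ends 193 198.67 342.37
T ends 194 198.92 341.56
T nose [np.float64(194.71), np.float64(194.67), np.float64(194.63), np.float64(195.12)]
```

>>> {"method": "carry_out", "body": {"motion": [[[0,0,-0.015],0],[[-0.01,0,-0.03],0],[[-0.05,0,-0.05],0],[[-0.09,0,-0.08],0.02],[[-0.1,0,-0.085],0.16],[[-0.1,0,-0.085],0.3],[[-0.1,0,-0.085],0.44],[[-0.1,0.01,-0.085],0.58],[[-0.1,0.03,-0.085],0.72],[[-0.1,0.06,-0.085],0.86],[[-0.1,0.09,-0.08],1.0],[[-0.1,0.13,-0.05],1.14],[[-0.1,0.17,-0.01],1.28],[[-0.1,0.2,0.03],1.37],[[-0.1,0.22,0.07],1.37],[[-0.09,0.235,0.096],1.37],[[-0.078,0.235,0.096],1.37],[[-0.078,0.235,0.096],1.37]]}}

```text
time: 24.1
position: [0.4535, 0.1914, 0.3012]
tool_rot: [0.325, 3.123, 0.002]
ft_force: [-0.3, -1.0, -2.4]
grip_width: 0.268
```

Run:
```python
from h import *
import shutil
d=shot('wrist'); shutil.copy('/tmp/wrist.npz','/tmp/w7.npz')
```

>>> {"method": "carry_out", "body": {"motion": [[[0,0.04,0],0],[[0,0.08,0],0],[[0,0.08,0],0],[[0,0.08,0],0]]}}

```text
time: 24.55
position: [0.451, 0.2708, 0.2996]
tool_rot: [-0.323, -3.122, 0.003]
ft_force: [0.0, -1.2, -0.7]
grip_width: 0.268
```

Run:
```python
from h import *
import shutil
d=shot('wrist'); shutil.copy('/tmp/wrist.npz','/tmp/w8.npz')
W={k:dict(np.load(f'/tmp/w{k}.npz')) for k in(7,8)}
lipmeas()
for k in W:
    for z in(.205,.2209,.230): print(k,z,proj(W[k],[.5698,.1542,z])[0])
    corner(W[k],proj(W[k],[.5698,.1542,.22])[0],'')
```

```text
[0.4516 0.2697 0.2999] [ 1.   0.3 -1.5] [ 0.1  -0.05 -0.02]
S ends 258 141.51 269.65
S ends 259 141.47 270.29
S ends 260 141.35 270.27
T ends 193 198.68 342.37
T ends 194 198.92 341.55
T nose [np.float64(194.71), np.float64(194.67), np.float64(194.63), np.float64(194.6)]
7 0.205 [110.9534378  182.53806133]
7 0.2209 [102.18587137 188.21428385]
7 0.23 [ 96.70435172 191.77041408]
 cols 88 rows 175
255 255 255 255 255 255 253 250 246 237 217 196 225 238 239 239 240 240 240 240 240 239 239 240 239 240 240 239
255 255 255 255 255 255 254 252 247 240 225 204 206 237 240 239 239 240 240 240 240 240 239 240 240 240 240 240
255 255 255 255 255 255 254 252 249 243 231 212 202 232 240 240 240 239 240 239 240 240 240 240 240 240 240 240
255 255 255 255 255 255 255 253 250 246 236 219 200 224 239 240 239 240 240 241 239 240 240 239 240 239 239 240
255 255 255 255 255 255 255 254 251 248 240 227 205 209 236 239 240 239 240 239 240 239 239 240 239 240 240 240
255 255 255 255 255 255 255 254 252 249 243 232 212 199 227 238 239 240 240 240 240 240 241 240 239 240 240 240
255 255 255 255 255 255 255 25
[... 4316 characters left out ...]
 243 242 242 243 242 243 243
241 243 242 242 242 242 242 243 242 242 241 242 242 243 243 242 243 242 242 243 242 242 242 242 243 243 242 243
241 242 242 242 242 242 242 242 243 242 243 243 242 242 243 243 243 242 242 242 242 243 242 242 242 242 242 242
242 243 242 242 242 242 243 242 243 242 242 243 243 242 242 242 243 243 242 243 242 243 243 243 242 242 242 242
243 242 242 243 242 242 242 242 243 241 242 243 243 242 242 242 243 242 243 242 242 243 242 242 243 242 243 243
243 242 243 242 242 243 242 241 242 242 241 242 242 242 242 242 242 242 242 243 243 242 242 243 243 243 243 242
242 241 242 243 244 243 242 242 242 242 242 242 242 242 242 243 242 242 243 243 243 242 243 242 243 242 242 242
```

The lip underside is about 0.2167 against the tab at 0.218, so I'll nudge it up 1.5 mm with the same stroke.

>>> {"method": "carry_out", "body": {"motion": [[[-0.01,-0.04,-0.01],0],[[-0.022,-0.08,-0.03],0],[[-0.022,-0.12,-0.07],-0.1],[[-0.022,-0.16,-0.11],-0.24],[[-0.022,-0.2,-0.15],-0.38],[[-0.022,-0.24,-0.178],-0.5],[[-0.022,-0.27,-0.178],-0.64],[[-0.022,-0.295,-0.178],-0.78],[[-0.022,-0.314,-0.178],-0.92],[[-0.022,-0.314,-0.17],-1.06],[[-0.022,-0.314,-0.16],-1.2],[[-0.022,-0.314,-0.14],-1.32],[[-0.022,-0.314,-0.125],-1.37],[[0.01,-0.314,-0.125],-1.37],[[0.045,-0.314,-0.125],-1.37],[[0.078,-0.314,-0.125],-1.37],[[0.078,-0.314,-0.115],-1.37],[[0.078,-0.314,-0.107],-1.37],[[0.078,-0.314,-0.102],-1.37]]}}

```text
time: 26.6
position: [0.5293, -0.0437, 0.2006]
tool_rot: [2.23, 2.212, 0.0]
ft_force: [-0.6, -0.5, -1.4]
grip_width: 0.272
```

>>> {"method": "carry_out", "body": {"motion": [[[0,0,0.004],0],[[0,0,0.006],0],[[0,0,0.0075],0],[[0,0,0.0075],0],[[0,0,0.0075],0]]}}

```text
time: 27.1
position: [0.5293, -0.0432, 0.2066]
tool_rot: [-2.229, -2.213, 0.002]
ft_force: [-1.3, -1.4, -4.3]
grip_width: 0.266
```

Run:
```python
from h import *
lipmeas()
```

```text
[ 0.5293 -0.0432  0.2066] [-1.3 -1.4 -4.3] [-0.14  0.04 -0.04]
S ends 258 nan 269.66
S ends 259 134.83 270.28
S ends 260 nan 270.27
T ends 193 198.68 342.35
T ends 194 198.94 341.98
T nose [np.float64(194.67), np.float64(194.64), np.float64(194.62), np.float64(195.46)]
```

>>> {"method": "carry_out", "body": {"motion": [[[0,0,0.0015],0],[[0,0,0.0015],0],[[0,0,-0.015],0],[[-0.01,0,-0.03],0],[[-0.05,0,-0.05],0],[[-0.09,0,-0.08],0.02],[[-0.1,0,-0.085],0.16],[[-0.1,0,-0.085],0.3],[[-0.1,0,-0.085],0.44],[[-0.1,0.01,-0.085],0.58],[[-0.1,0.03,-0.075],0.72],[[-0.1,0.06,-0.065],0.86],[[-0.1,0.09,-0.055],1.0],[[-0.1,0.13,-0.045],1.14],[[-0.1,0.17,-0.04],1.28],[[-0.11,0.21,-0.04],1.38],[[-0.125,0.25,-0.04],1.38],[[-0.145,0.29,-0.06],1.38],[[-0.167,0.325,-0.1],1.38],[[-0.167,0.339,-0.13],1.38]]}}

```text
time: 29.2
position: [0.3617, 0.3012, 0.0784]
tool_rot: [0.302, 3.124, 0.008]
ft_force: [1.4, -0.8, -0.7]
grip_width: 0.267
```

Run:
```python
from h import *
lipmeas()
```

```text
[0.3617 0.3012 0.0784] [ 1.4 -0.8 -0.7] [ 0.09 -0.1  -0.03]
S ends 258 141.31 269.58
S ends 259 141.29 270.27
S ends 260 141.26 270.28
T ends 193 198.65 342.41
T ends 194 198.98 341.88
T nose [np.float64(194.61), np.float64(194.61), np.float64(194.58), np.float64(194.54)]
```

>>> {"method": "carry_out", "body": {"motion": [[[0,0,-0.015],0],[[0,0,-0.03],0],[[0,0,-0.04],0],[[0,0,-0.045],0],[[0,0,-0.05],0],[[0,0,-0.055],0],[[0,0,-0.058],0],[[0,0,-0.058],0]], "squeeze": 6}}

```text
time: 30.1
position: [0.3639, 0.2968, 0.0197]
tool_rot: [0.31, 3.125, 0.002]
ft_force: [0.2, -0.1, 0.9]
grip_width: 0.28
```

>>> {"method": "carry_out", "body": {"motion": [[[0,0,0],0],[[0,0,0],0],[[0,0,0],0],[[0,0,-0.008],0],[[0,0,-0.0145],0],[[0,0,-0.0145],0]], "grip": -0.1}}

```text
time: 30.7
position: [0.362, 0.2954, 0.0032]
tool_rot: [-0.31, -3.124, 0.002]
ft_force: [-0.2, 0.4, 0.6]
grip_width: 0.548
```

Run:
```python
from h import *
s=get_state();print(s['position'],s['ft_force'],s['grip_width'],s['tool_rot'])
T=shot('top');S=shot('scene');W=shot('wrist')
for im,n,z in((S,'S',.03),(T,'T',.03),(W,'W',.034)):
    h=cv2.cvtColor(im['pixels'],cv2.COLOR_BGR2HSV);m=cv2.inRange(h,(5,110,60),(22,255,255))
    for c in cv2.findContours(m,0,2)[0]:
        if cv2.contourArea(c)>40:b=cv2.boxPoints(cv2.minAreaRect(c));print(n,np.round(b).tolist(),[np.round(onplane(im,p,z)[:2],3).tolist() for p in b])
P=[[.3575+.22*np.cos(1.382),.268+.22*np.sin(1.382),.034]];print(proj(S,P),proj(T,P))
g=cv2.cvtColor(S['pixels'],cv2.COLOR_BGR2GRAY);u,v=proj(S,P)[0].astype(int);print(u,v);print(g[v-7:v+8,u-10:u+11])
```

```text
[0.36198438 0.29538423 0.00321757] [-0.1921293   0.36234601  0.62774253] 0.5481481256018758 [-3.09544855e-01 -3.12406346e+00  2.41712261e-03]
S [[191.0, 152.0], [196.0, 132.0], [203.0, 134.0], [199.0, 153.0]] [[0.335, 0.211], [0.351, 0.291], [0.38, 0.282], [0.363, 0.203]]
T [[171.0, 271.0], [172.0, 262.0], [191.0, 266.0], [189.0, 274.0]] [[0.345, 0.276], [0.373, 0.27], [0.36, 0.212], [0.332, 0.218]]
W [[273.0, 348.0], [437.0, 337.0], [437.0, 343.0], [273.0, 354.0]] [[0.365, 0.332], [0.285, 0.343], [0.284, 0.347], [0.365, 0.336]]
W [[150.0, 351.0], [496.0, 338.0], [497.0, 360.0], [150.0, 373.0]] [[0.425, 0.323], [0.254, 0.351], [0.253, 0.366], [0.429, 0.337]]
W [[234.0, 318.0], [284.0, 318.0], [284.0, 339.0], [234.0, 339.0]] [[0.379, 0.311], [0.356, 0.316], [0.358, 0.328], [0.382, 0.323]]
W [[228.0, 94.0], [289.0, 94.0], [289.0, 286.0], [228.0, 286.0]] [[0.359, 0.213], [0.337, 0.217], [0.351, 0.299], [0.378, 0.294]]
[[208.33389221  85.67407541]] [[106.97395752 255.02787382]]
208 85
[[ 50  53  73  50  55  66  47  38  48  37  43  44  47  43  43  48  47  52
   48  51  52]
 [ 49  47  74  
[... 531 characters left out ...]
7  60  44  40  48 128 143 148 129 145 133 165 130 112  75  46
   44  47  46]
 [ 50  45  54  52  42  35  41 101 102 118 138 190 168 192 156 144 123  71
   44  46  50]
 [ 43  47  45  41  41  40  39  91  95  95 131 187 130  87  95 103 125  78
   33  44  47]
 [ 44  48  44  45  39  38  35  72  97  97 160 187 117  92 102  98 102  76
   49  45  48]
 [ 51  49  38  40  38  43  41  58  83  88 183 177 110  98 101 103 105  79
   51  48  43]
 [ 52  48  41  42  41  45  37  43  45  70 183 150  90  83  90  94  97  73
   48  45  47]
 [ 61  52  44  36  42  39  47  37  33  91 187 125  49  43  40  60  73  60
   47  46  44]
 [ 62  61  47  41  34  44  42  41  34 157 190 106  35  39  41  40  41  44
   41  44  40]]
```

>>> {"method": "carry_out", "body": {"motion": [[[0,0,0],0],[[0,0,0],0],[[0,0,0],0],[[0,0,0],0],[[0,0,0],0],[[0,0,0.02],0],[[0,0,0.05],0],[[0,0,0.09],0],[[0,0,0.12],0],[[0,0,0.12],0]], "grip": 1, "squeeze": 60}}

```text
time: 31.85
position: [0.3654, 0.2981, 0.1288]
tool_rot: [0.309, 3.12, 0.008]
ft_force: [0.7, 0.3, -0.7]
grip_width: 0.276
```

Run:
```python
from h import *
s=get_state();print(s['position'],s['ft_force'],s['grip_width'],s['tool_rot'])
W=shot('wrist')
h=cv2.cvtColor(W['pixels'],cv2.COLOR_BGR2HSV);m=cv2.inRange(h,(5,110,60),(22,255,255))
for r in(88,92,96,100,105,110,120,150,210,270):
    x=np.where(m[r,220:310])[0]; print(r,(x.min()+220,x.max()+220,x.max()-x.min()+1) if len(x) else None,end='; ')
# tray from scene: 
S=load('scene')
print('tray re-measure: use edges'); g=cv2.cvtColor(S['pixels'],cv2.COLOR_BGR2GRAY).astype(int)
for r in(195,205,215,225,235): print(r,g[r,278:306])
```

```text
[0.36539642 0.29813028 0.128799  ] [ 0.66116869  0.25192382 -0.65015473] 0.2759239094080603 [0.30920064 3.11963124 0.00763773]
88 None; 92 None; 96 (np.int64(239), np.int64(283), np.int64(45)); 100 (np.int64(234), np.int64(289), np.int64(56)); 105 (np.int64(232), np.int64(291), np.int64(60)); 110 (np.int64(231), np.int64(292), np.int64(62)); 120 (np.int64(232), np.int64(291), np.int64(60)); 150 (np.int64(232), np.int64(291), np.int64(60)); 210 (np.int64(233), np.int64(289), np.int64(57)); 270 (np.int64(235), np.int64(287), np.int64(53)); tray re-measure: use edges
195 [118 217 239 235 234 235 236 232 203 182 184 187 163 147 151 159 157 155
 159 161 156 157 155 156 156 161 157 157]
205 [122 190 234 237 236 236 236 238 223 190 179 184 184 168 150 152 157 157
 156 159 157 159 157 156 158 156 158 159]
215 [146 140 224 240 238 238 238 239 231 199 183 187 184 188 175 158 153 159
 156 159 160 162 161 158 157 157 160 157]
225 [186 118 225 243 240 240 240 240 242 221 182 184 185 185 186 174 156 147
 155 156 159 157 160 160 157 157 157 159]
235 [211 125 167 237 244 242 242 242 244 236 205 184 188 189 187 188 190 168
 150 156 161 160 158 160 161 158 158 160]
```

>>> {"method": "carry_out", "body": {"motion": [[[0.02,-0.04,0],0],[[0.04,-0.08,0],0],[[0.055,-0.12,0],0],[[0.067,-0.16,0],0],[[0.067,-0.205,0],-0.06],[[0.067,-0.25,-0.01],-0.12],[[0.067,-0.295,-0.02],-0.2],[[0.067,-0.325,-0.025],-0.3],[[0.067,-0.339,-0.025],-0.43],[[0.067,-0.339,-0.025],-0.57],[[0.067,-0.339,-0.025],-0.71],[[0.067,-0.339,-0.025],-0.85],[[0.067,-0.339,-0.025],-0.99],[[0.067,-0.339,-0.025],-1.13],[[0.067,-0.339,-0.025],-1.27],[[0.067,-0.339,-0.025],-1.37],[[0.1,-0.339,-0.025],-1.37],[[0.13,-0.339,-0.025],-1.37],[[0.13,-0.339,-0.025],-1.37]]}}

```text
time: 33.8
position: [0.4949, -0.0425, 0.0978]
tool_rot: [-2.217, -2.225, -0.0]
ft_force: [-0.5, 0.6, -1.3]
grip_width: 0.27
```

Run:
```python
from h import *
s=get_state();print(s['position'],s['ft_force'],s['tool_rot'])
S=shot('scene');T=shot('top')
for r,c in((195,290.3),(205,291.3),(215,292.4),(225,293.6),(235,295)): print(r,onplane(S,(c,r),.015)[:2],onplane(S,(c+1.3,r),.06)[:2])
x,y=s['position'][0]+.191,s['position'][1];zb=s['position'][2]-.0035
print('blade pred',proj(S,[[x,y+.02,zb+.034],[x,y-.02,zb+.034]]),proj(T,[[x,y+.02,zb+.034],[x,y-.02,zb+.034]]))
gS=cv2.cvtColor(S['pixels'],cv2.COLOR_BGR2GRAY).astype(int);u,v=proj(S,[[x,y,zb+.034]])[0].astype(int);print(u,v);print(gS[v-9:v+10,u-12:u+13])
gT=cv2.cvtColor(T['pixels'],cv2.COLOR_BGR2GRAY).astype(int);u,v=proj(T,[[x,y,zb+.034]])[0].astype(int);print(u,v);print(gT[v-8:v+14,u-12:u+13])
```

```text
[ 0.49491179 -0.04248114  0.09784555] [-0.52726984  0.57298798 -1.27673617] [-2.21653766e+00 -2.22517059e+00 -3.24732949e-05]
195 [0.69242375 0.03671005] [0.69172501 0.02320024]
205 [ 6.93673401e-01 -6.47037587e-04] [ 0.692894   -0.01286482]
215 [ 0.69524853 -0.03739632] [ 0.69437756 -0.04834304]
225 [ 0.69714083 -0.07354623] [ 0.69616768 -0.08324256]
235 [ 0.69969025 -0.10911582] [ 0.69859252 -0.11758175]
blade pred [[292.81021816 202.41329294]
 [293.6062121  214.31852718]] [[261.07847642 158.44928174]
 [274.13003438 158.15659852]]
293 208
[[236 236 235 235 237 213 181 182 185 172 155 152 154 155 155 156 158 158
  155 155 158 155 157 158 160]
 [236 235 235 235 237 214 177 181 185 173 153 151 153 157 155 159 159 157
  156 155 156 155 159 158 157]
 [237 236 236 237 238 215 180 182 183 181 158 148 153 154 156 154 155 158
  157 158 159 155 154 156 155]
 [237 236 235 236 238 215 181 183 185 181 160 147 156 156 156 157 161 156
  158 156 153 161 159 160 156]
 [236 237 236 236 238 216 181 185 187 185 166 150 152 160 159 154 158 160
  157 156 160 157 156 156 158]
 [237 235 236 236 238 221 19
[... 3061 characters left out ...]
37 238 238 237 238 237 238 237 237 237
  238 237 237 237 237 237 237]
 [238 239 238 238 239 238 238 238 238 238 238 238 238 238 238 238 238 238
  238 238 238 238 238 238 238]
 [240 239 239 239 239 240 239 239 239 239 240 240 240 240 240 240 240 240
  240 240 240 240 240 240 240]
 [160 159 160 159 159 161 159 160 161 161 160 160 161 160 161 160 160 160
  160 160 160 160 161 161 161]
 [127 126 126 126 127 127 126 127 126 126 125 116 110 113 123 126 125 127
  126 127 127 127 126 127 127]
 [130 130 130 130 129 130 129 130 130 129 129 121 111 114 125 131 130 130
  130 130 129 129 129 130 130]
 [131 131 131 130 131 131 131 131 131 131 130 124 114 118 128 132 132 130
  130 131 130 131 131 131 131]]
```

>>> {"method": "carry_out", "body": {"motion": [[[0.01,0,0],0],[[0.02,0,0],0],[[0.026,0,0],0],[[0.026,0,0],0],[[0.026,0,-0.01],0],[[0.026,0,-0.02],0],[[0.026,0,-0.03],0],[[0.026,0,-0.038],0],[[0.026,0,-0.046],0],[[0.026,0,-0.053],0],[[0.026,0,-0.055],0],[[0.026,0,-0.055],0]]}}

```text
time: 35.1
position: [0.5188, -0.0428, 0.0442]
tool_rot: [-2.217, -2.225, 0.001]
ft_force: [-0.3, 0.1, -0.8]
grip_width: 0.272
```

Run:
```python
from h import *
s=get_state();print(s['position'],s['ft_force'],s['torque'])
lipmeas()
```

```text
[ 0.5187783  -0.04283627  0.04422003] [-0.26831908  0.14183147 -0.79426049] [ 0.04759569 -0.07122816 -0.03577244]
[ 0.5188 -0.0428  0.0442] [-0.3  0.1 -0.8] [ 0.05 -0.07 -0.04]
S ends 258 141.29 269.61
S ends 259 141.31 270.29
S ends 260 141.28 270.26
T ends 193 198.65 342.41
T ends 194 198.96 341.88
T nose [np.float64(194.62), np.float64(194.61), np.float64(194.58), np.float64(194.54)]
```

>>> {"method": "carry_out", "body": {"motion": [[[-0.003,0,0],0],[[-0.006,0,0],0],[[-0.008,0,0],0],[[-0.01,0,0],0],[[-0.012,0,0],0],[[-0.014,0,0],0],[[-0.016,0,0],0],[[-0.019,0,0],0],[[-0.022,0,0],0],[[-0.026,0,0],0],[[-0.03,0,0],0],[[-0.034,0,0],0],[[-0.038,0,0],0],[[-0.04,0,0],0]]}}

```text
time: 36.6
position: [0.4787, -0.0429, 0.0447]
tool_rot: [2.218, 2.225, 0.0]
ft_force: [4.1, 0.1, -1.2]
grip_width: 0.272
```

```bash
cat >> h.py <<'E'
def tray():
    S=shot('scene');g=cv2.cvtColor(S['pixels'],cv2.COLOR_BGR2HSV);m=cv2.inRange(g,(5,100,60),(20,255,255))
    for c in cv2.findContours(m[150:260,285:345] if 0 else m[160:260,262:345],0,2)[0]:
        if cv2.contourArea(c)>15:
            M=cv2.moments(c);u=(262+M['m10']/M['m00'],160+M['m01']/M['m00']);print('bottle',np.round(onplane(S,u,.10)[:2],4),cv2.contourArea(c))
    gg=cv2.cvtColor(S['pixels'],cv2.COLOR_BGR2GRAY).astype(int)
    for r in(190,200,218,230,240):print(r,gg[r,262:308])
E
python3 - <<'E'
from h import *
s=get_state();print(s['position'],s['ft_force'],s['torque'])
tray()
S0={**load('scene'),'pixels':cv2.imread('pics/scene0.png')}
g=cv2.cvtColor(S0['pixels'],cv2.COLOR_BGR2HSV);m=cv2.inRange(g,(5,100,60),(20,255,255))
for c in cv2.findContours(m[160:260,262:345],0,2)[0]:
    if cv2.contourArea(c)>15:
        M=cv2.moments(c);print('init',onplane(S0,(262+M['m10']/M['m00'],160+M['m01']/M['m00']),.10)[:2],cv2.contourArea(c))
E
```

```text
[ 0.47865462 -0.04288837  0.04466788] [ 4.13594603  0.06271404 -1.20051227] [ 0.22464287 -0.89190278  0.15018767]
bottle [ 0.7562 -0.0217] 22.5
190 [217 169 119 121 119 114 121 126 123 125 122 221 238 238 221 160 137 222
 238 235 235 237 236 225 183 169 168 166 167 158 164 168 165 167 167 159
 158 161 160 159 164 158 162 160 159 155]
200 [217 223 171 118 123 122 123 120 118 121 125 168 229 238 232 180 121 183
 232 237 235 235 235 239 205 148 151 156 157 157 158 156 155 154 157 157
 156 158 156 155 156 166 138 113 125 124]
218 [217 223 170 117 123 122 115 121 127 121 119 118 221 242 241 224 162 141
 226 242 239 237 237 240 237 194 156 159 157 158 158 158 160 159 159 161
 156 155 158 157 158 159 158 157 158 157]
230 [219 223 169 115 123 122 114 118 125 121 125 127 196 237 242 237 185 123
 196 240 242 242 241 242 244 224 162 154 157 156 160 158 157 157 160 157
 158 158 156 155 159 161 160 150 162 184]
240 [222 225 173 118 125 121 121 120 123 122 122 123 147 235 235 217 220 222
 203 236 246 247 249 247 245 238 204 172 176 168 158 161 161 161 162 170
 169 163 166 167 167 167 166 166 167 168]
init [ 0.7914978  -0.10140362] 15.5
init [ 0.78326307 -0.01985663] 15.5
```

>>> {"method": "carry_out", "body": {"motion": [[[-0.002,0,0],0],[[-0.005,0,0],0],[[-0.009,0,0],0],[[-0.013,0,0],0],[[-0.017,0,0],0],[[-0.021,0,0],0],[[-0.025,0,0],0],[[-0.029,0,0],0],[[-0.033,0,0],0],[[-0.037,0,0],0],[[-0.041,0,0],0],[[-0.044,0,0],0],[[-0.046,0,0],0],[[-0.048,0,0],0]]}}

```text
time: 38.05
position: [0.4309, -0.0428, 0.0446]
tool_rot: [2.218, 2.225, 0.0]
ft_force: [3.8, -0.5, -1.6]
grip_width: 0.272
```

Run:
```python
from h import *
s=get_state();print(s['position'],s['ft_force'],s['torque'],s['joint_positions'])
tray()
```

```text
[ 0.430869   -0.04283607  0.04461731] [ 3.77700149 -0.48587861 -1.64176773] [ 0.07259679 -0.93934966 -0.06755663] [ 0.16274837  0.04382417 -0.12686043  2.16022306  0.0067534   0.93775699
  1.60603374]
bottle [ 0.7167 -0.1067] 16.0
bottle [ 0.7109 -0.022 ] 24.0
190 [219 166 119 117 123 115 121 125 122 121 123 219 239 237 221 155 133 221
 238 236 235 235 236 225 181 164 171 167 171 163 163 160 160 166 170 165
 165 163 157 162 161 160 160 162 159 162]
200 [218 221 171 113 123 119 122 121 120 122 109 157 228 240 231 162  99 184
 232 237 234 235 235 239 206 153 152 158 131 116 123 122 127 116 108 116
 113 111 112 112 123 126 145 158 156 160]
218 [218 222 168 117 119 122 116 122 128 124 116 101 222 242 241 221 143 124
 225 241 238 238 238 240 235 193 152 157 158 159 155 162 156 157 160 155
 159 162 162 159 159 159 162 157 159 157]
230 [220 222 172 117 121 124 114 119 123 123 125 113 196 239 243 237 171  98
 195 241 243 241 242 242 244 226 167 153 157 159 170 177 164 129 121 128
 127 132 130 132 133 130 130 127 138 155]
240 [223 226 173 118 123 126 121 120 120 126 124 109 127 232 234 219 220 223
 203 236 246 247 249 247 245 237 204 171 176 165 158 160 158 158 161 159
 161 166 167 168 167 165 168 165 166 170]
```

>>> {"method": "carry_out", "body": {"motion": [[[-0.002,0,0],0],[[-0.004,0,0],0],[[-0.006,0,0],0],[[-0.008,0,0],0],[[-0.009,0,0],0],[[-0.009,0,0],0]]}}

```text
time: 38.7
position: [0.4226, -0.0427, 0.0448]
tool_rot: [2.217, 2.224, 0.002]
ft_force: [5.3, 1.2, -2.0]
grip_width: 0.266
```

>>> {"method": "carry_out", "body": {"motion": [[[-0.001,0,0],0],[[-0.002,0,0],0],[[-0.003,0,0],0],[[-0.003,0,0],0]]}}

```text
time: 39.1
position: [0.4226, -0.0426, 0.0457]
tool_rot: [2.214, 2.221, 0.009]
ft_force: [12.1, 2.1, -6.1]
grip_width: 0.269
```

```bash
python3 - <<'E' | grep -v '^ *[0-9]'
from h import *
s=get_state();print('p',s['position'],s['ft_force'],s['torque'])
tray()
E
```

```text
p [ 0.42262188 -0.04259467  0.04567327] [12.11589965  2.05003575 -6.07172825] [ 0.22864304 -2.21994026 -0.09336929]
bottle [ 0.7059 -0.1093] 19.0
bottle [ 0.7024 -0.0251] 25.5
```

>>> {"method": "carry_out", "body": {"motion": [[[-0.001,0,0],0],[[-0.002,0,0],0],[[-0.003,0,0],0],[[-0.003,0,0],0]]}}

```text
time: 39.55
position: [0.4226, -0.0425, 0.0468]
tool_rot: [2.211, 2.218, 0.016]
ft_force: [17.2, 0.9, -6.0]
grip_width: 0.273
```

Run:
```python
from h import *
s=get_state();print('p',s['position'],s['ft_force'],s['torque'],s['joint_positions'])
tray()
T=shot('top')
P=[[.609+.02*(y+.048),y,z] for z in(.024,.06) for y in(.03,-.045,-.12)];print(np.round(proj(T,P),1).tolist(),np.round(proj(load('scene'),P),1).tolist())
g=cv2.cvtColor(T['pixels'],cv2.COLOR_BGR2GRAY).astype(int)
for c in(250,262,280,292):print(c,g[150:196,c])
```

```text
p [ 0.42257999 -0.04250554  0.04680473] [17.22241537  0.88977234 -6.0168494 ] [ 0.24487276 -3.22713386 -0.11446355] [ 1.65212545e-01  1.23658535e-02 -1.27174598e-01  2.18732639e+00
  9.97273447e-04  9.27971129e-01  1.61153637e+00]
bottle [ 0.7057 -0.109 ] 18.0
bottle [ 0.7051 -0.0241] 18.0
190 [217 165 113 121 121 111 120 124 121 123 117 219 239 237 223 160 140 223
 238 236 235 235 237 226 189 162 161 171 174 175 174 170 176 175 173 174
 173 176 173 175 180 174 176 175 169 172]
200 [219 222 169 120 123 117 120 125 122 122 110 160 227 240 230 164  98 185
 233 236 235 234 236 240 203 152 135 117 122 123 122 114 111 113 110 113
 116 116 125 135 151 156 159 156 155 151]
218 [218 222 172 117 123 125 115 120 124 122 115 104 223 242 241 221 143 123
 225 241 238 238 237 241 236 195 154 156 154 161 158 160 157 160 157 158
 159 157 160 157 159 158 159 158 159 158]
230 [220 224 171 115 117 121 111 117 123 125 124 108 193 239 243 236 172  94
 195 241 242 241 241 242 244 223 168 157 174 142 108 126 130 130 131 130
 130 133 132 134 131 132 149 161 160 162]
240 [222 226 176 116 121 125 118 119 125 
[... 412 characters left out ...]
0 239 240
 162 114 116 118 117 117 117 117 118 117 119 125 127 132 117 122 132 130
 126 140 218 214 212 213 186 214 174  76]
262 [155 155 156 153 175 234 233 231 231 232 235 216 124 104 164 239 239 240
 161 114 116 117 118 118 117 117 118 116 119 125 128 132 115 125 131 129
 124 138 218 214 213 212 187 215 176  75]
280 [131 124 114 117 187 235 234 232 232 233 236 217 123  89 176 239 239 241
 163 114 114 119 117 116 116 116 116 115 120 124 128 131 113 125 129 128
 124 138 221 218 217 213 186 216 174  72]
292 [158 157 155 156 199 232 232 230 230 232 235 216 125 110 188 237 238 241
 139 111 116 116 115 116 116 115 115 115 120 125 126 130 113 122 128 127
 122 136 218 216 215 212 178 210 171  63]
```

>>> {"method": "carry_out", "body": {"motion": [[[0.004,0,0],0],[[0.008,0,0],0],[[0.012,0,0],0],[[0.016,0,0],0],[[0.016,0,0],0],[[0.016,0,0.01],0],[[0.016,0,0.025],0],[[0.016,0,0.04],0],[[0.016,0,0.055],0],[[0.016,0,0.06],0],[[0.016,0,0.06],0]]}}

```text
time: 40.75
position: [0.4325, -0.0429, 0.1056]
tool_rot: [2.217, 2.224, 0.002]
ft_force: [0.1, -0.2, -0.6]
grip_width: 0.272
```

```bash
python3 - <<'E' | grep -v '^ *[0-9]'
from h import *
s=get_state();print('p',s['position'],s['ft_force'],s['torque'])
tray();lipmeas()
T=load('top');g=cv2.cvtColor(T['pixels'],cv2.COLOR_BGR2GRAY).astype(int)
for c in(250,262,280,292):print('c',c,g[174:190,c])
E
```

```text
p [ 0.43246582 -0.04292354  0.10557295] [ 0.1173629  -0.22001065 -0.5636571 ] [ 0.10448888 -0.11470021 -0.02305993]
bottle [ 0.7053 -0.1091] 18.5
bottle [ 0.7021 -0.0241] 23.0
[ 0.4319 -0.0429  0.1047] [-0.3  0.1 -0.9] [ 0.11 -0.12 -0.01]
S ends 258 141.33 269.59
S ends 259 141.29 270.28
S ends 260 141.28 270.28
T ends 193 198.65 342.4
T ends 194 198.98 341.88
T nose [np.float64(194.62), np.float64(194.61), np.float64(194.58), np.float64(194.54)]
c 250 [117 117 117 116 118 124 128 132 117 121 131 131 126 139 218 214]
c 262 [117 116 118 115 120 124 128 131 115 125 129 130 124 139 218 215]
c 280 [114 115 116 116 120 124 128 131 114 125 129 130 123 138 221 218]
c 292 [115 115 116 116 120 126 126 130 113 121 126 127 121 135 219 216]
```

>>> {"method": "carry_out", "body": {"motion": [[[0,0,0],-0.14],[[0,0,0],-0.28],[[0,0,0],-0.42],[[0,0,0],-0.56],[[0,0,0],-0.7],[[0,0,0],-0.84],[[0,0,0],-0.98],[[0,0.02,0],-1.12],[[0,0.05,0],-1.26],[[0.003,0.09,0],-1.4],[[0.003,0.13,0],-1.47],[[0.003,0.165,0],-1.47],[[0.003,0.165,-0.03],-1.47],[[0.003,0.165,-0.06],-1.47],[[0.003,0.165,-0.08],-1.47],[[0.003,0.165,-0.09],-1.47],[[0.003,0.165,-0.096],-1.47],[[0.003,0.165,-0.1],-1.47],[[0.003,0.165,-0.1],-1.47]]}}

```text
time: 42.8
position: [0.4355, 0.1222, 0.0053]
tool_rot: [3.137, 0.162, 0.001]
ft_force: [-1.2, 0.2, 0.7]
grip_width: 0.273
```

>>> {"method": "carry_out", "body": {"motion": [[[0,0,-0.001],0],[[0,0,-0.001],0]], "squeeze": 6}}

```text
time: 43.0
position: [0.436, 0.1223, 0.0045]
tool_rot: [-3.137, -0.163, -0.003]
ft_force: [-0.3, 0.1, 4.7]
grip_width: 0.276
```

>>> {"method": "carry_out", "body": {"motion": [[[0,0,0],0],[[0,0,0],0],[[0,0,0],0],[[0,0,0],0],[[0,0,0.01],0],[[0,0,0.03],0],[[0,0,0.06],0],[[-0.005,0,0.1],0],[[-0.01,0,0.14],0],[[-0.01,0,0.18],0],[[-0.01,0.01,0.22],0],[[-0.01,0.01,0.25],0],[[-0.01,0.01,0.25],0]], "grip": 0.1}}

```text
time: 44.3
position: [0.4272, 0.1334, 0.2591]
tool_rot: [-3.136, -0.165, -0.015]
ft_force: [0.3, -1.2, -0.5]
grip_width: 0.451
```

```bash
python3 - <<'E' | grep -v '^ *[0-9]'
from h import *
s=get_state();print('p',s['position'],s['ft_force'],s['grip_width'])
tray();lipmeas()
T=load('top');S=load('scene');W=shot('wrist')
for im,n in((T,'T'),(S,'S'),(W,'W')):
    h=cv2.cvtColor(im['pixels'],cv2.COLOR_BGR2HSV);m=cv2.inRange(h,(5,110,60),(22,255,255))
    for c in cv2.findContours(m,0,2)[0]:
        if cv2.contourArea(c)>60:b=cv2.boxPoints(cv2.minAreaRect(c));print(n,[np.round(onplane(im,p,.03)[:2],3).tolist() for p in b])
# blade
x0=np.array([.436,.122]);th=-1.48
for r in(.19,):
    p=x0+r*np.array([np.cos(th),np.sin(th)]);print('blade pred',p,proj(T,[*p,.034]),proj(S,[*p,.034]))
u,v=proj(T,[*p,.034])[0].astype(int);g=cv2.cvtColor(T['pixels'],cv2.COLOR_BGR2GRAY).astype(int)
for r in g[v-10:v+11,u-12:u+10]:print('r',r)
E
```

```text
p [0.42723111 0.1333809  0.25905865] [ 0.30028909 -1.20856055 -0.51040561] 0.4506056592855016
bottle [ 0.706  -0.1095] 16.0
bottle [ 0.703  -0.0242] 22.5
[0.4261 0.1327 0.2564] [ 0.2 -0.4 -0.5] [-0.03 -0.09  0.  ]
S ends 258 141.32 269.58
S ends 259 141.3 270.26
S ends 260 141.29 270.29
T ends 193 198.63 342.4
T ends 194 198.96 341.88
T nose [np.float64(194.62), np.float64(194.6), np.float64(194.58), np.float64(194.54)]
T [[0.45, 0.128], [0.449, 0.092], [0.423, 0.092], [0.424, 0.128]]
S [[0.416, 0.202], [0.443, 0.204], [0.454, 0.085], [0.428, 0.083]]
W [[0.268, -0.155], [0.765, -0.094], [0.781, -0.135], [0.267, -0.198]]
W [[0.543, -0.003], [0.564, 0.0], [0.587, -0.09], [0.565, -0.093]]
W [[0.312, -0.118], [0.316, -0.026], [0.337, -0.025], [0.335, -0.117]]
W [[0.426, 0.087], [0.417, 0.203], [0.441, 0.205], [0.453, 0.089]]
blade pred [ 0.45322761 -0.06721736] [[276.09563023 234.56952049]] [[223.75964358 224.22856913]]
r [34 37 35 37 34 38 37 36 34 36 36 37 36 35 36 37 36 37 36 35 36 34]
r [38 36 36 35 36 36 37 37 39 34 36 36 37 35 35 37 36 34 38 38 36 35]
r [36 36 35 36 37 36 35 36 36 
[... 664 characters left out ...]
9 214 216 213 202 189 168 170 154  52  24  33
r [215 213 203 194 172 167 172 165 136 125  95  79 109 185 218  85  19  30
r [136 126  96  82  62  59  57  54  40  34  23  22  81 173 213  82  20  29
r [ 39  35  26  23  19  23  19  22  25  27  26  22  62 159 211  83  20  29
r [ 23  25  26  29  29  31  30  30  31  29  29  23  53 152 209  83  21  29
r [ 30  32  31  31  31  32  31  32  32  32  29  25  53 158 222  92  25  28
r [31 33 33 29 32 31 32 33 29 32 33 30 28 57 88 34 24 30 32 33 33 32]
r [32 31 31 31 32 32 31 32 31 30 30 28 28 23 22 26 29 32 32 28 33 30]
r [30 32 32 32 30 30 29 30 31 31 31 32 32 29 30 31 32 31 33 31 32 30]
r [31 33 31 29 30 29 31 31 30 32 30 29 31 31 32 29 29 30 29 29 31 30]
```

```bash
python3 -c "
from bench import ticket,get_state
print(get_state()['time'],ticket.close_job())"
```

```text
the job is handed in; nothing more can be done
44.5 None
```

I handed the job in at 44.5 s: the sash is at its index, the tray is drawn forward to the sill, and the puller is set down in front of the enclosure.

- **Sash:** I raised it from below with the puller's tube, because the tool only points down. The lip's underside is at about 0.218 m and the index top at 0.2183 m, good to about 1.5 mm. The last 1.5 mm push was checked only by how the lip's edge shifted in the images. The overhead cameras' absolute heights read about 9 mm low, so I used the wrist camera for those. The lip did not move in any later picture.
- **Puller grip:** The puller slid about 11 mm and tipped about 6° in the jaws while lifting the sash. I laid it flat on the bench and gripped it again before hooking the tray.
- **Tray:** The blade drew it about 80–85 mm until it stopped dead. The pull then rose from 4 N to 17 N with no further motion, with the wall computed at the sill to within about 2 mm. From how the bottles shifted, the tray also turned to about parallel with the sill; I did not see the wall-to-sill contact clearly. Both bottles kept their spacing and apparent positions after unhooking.
- **Puller at the end:** It rests on its underside across the front of the enclosure, with the grip at about (0.435, 0.145) and the blade towards −y. The gripper is clear above it.
- **Bystanders:** The arm felt no unexpected contact, but I did not measure the other objects again.

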